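# Prop the sprung catch and unload the cigar mould

## Robot

A 7-joint arm with a two-finger parallel gripper is mounted at the origin on the work surface. World frame = base frame: x ahead of the robot, y to its left, z up, the work surface at z = 0. Lengths are in m, angles in degrees, forces in N, time in s.
With the tool pointing down it reaches from about 0.4 to 0.9 m from the base axis. Payload 5.5 kg.
Tool frame: the origin (TCP) lies between the finger pads; the fingertips stand 25 mm ahead of it and the grasp point (between the pads) lies 6 mm ahead of it; z points along the fingers, y is the line along which they close (so a half turn about z gives the same grasp; the last joint's range is limited). The gripper opens to 92 mm and grips with 3 to 60 N. Pads are 19 mm wide; open, the fingers measure 130 mm over their backs; the gripper's body (75 mm by 190 mm) begins 47 mm behind the grasp point.
Start: joints at [-53.847, 28.699, -24.465, 88.831, 12.651, 65.22, -12.049], TCP at [0.234, 0.607, 0.252] pointing down, gripper open.
Joint ranges: [-164.97, 164.97], [-17.58, 116.51], [-87.97, 89.64], [11.32, 138.91], [-80.73, 260.73], [10.89, 115.49], [-147.41, 147.41]. Speed limits (degrees/s): [147.25, 147.25, 180, 180, 180, 180, 180].

## Interface

Orientations are given as a 3x3 rotation matrix whose columns are the frame's x, y, z axes.
In Python, from station import ctrl gives the robot as it stands.
- The arm moves only by the tool drive_tool, never from a script. Its argument "deltas" is a list of rows, each an object with "linear": the shift along the tool's x, y, z as a fraction of full scale, a list of three; "yaw": the turn about the tool's z as a fraction of full scale. In form: [{"linear": [dx, dy, dz], "yaw": yaw}, ...]. A call has 1 to 12 rows; each row shifts and turns the commanded pose from where the row before left it, along the tool's axes as they then stand; what a row does not reach is not made up. Full scale, the value 1, is 0.025 m for a shift and 5 degrees for a turn. A row lasts 1/12 s, in which the tool goes at most 41.7 mm and 7.16 degrees, less where a joint would pass 70% of its speed; a pose out of reach is approached as far as the arm can. A call with a number of a shift or a turn outside -1 to 1 is refused whole. A call with a gripper value outside its range is refused whole. "jaw" is the gripper's target within -1 to 1 (fully open at 1, half-way at 0, shut at -1), set as the call begins (left out, the last holds). The fingers move at their own pace and stop on an object; "force" is the grip in N (left out, the last holds). Time passes only in rows, so rows that do not move let the fingers close. It gives the time, the measured TCP pose, the force, the opening and the grip force at its end, in the units of the state.
- ctrl.get_state(): the state, without advancing time (a new reading comes with each control period).
- ctrl.camera(name): name is "scene" or "top"; returns a dict with "img" (420x560x3 uint8, blue, green, red), "depth" (420x560 float32, m along the optical axis (not along the pixel's ray), 0 where there is no reading), "K" (3x3 intrinsics, pixels), "R" (3x3) and "t" (3): a world point X has camera coordinates R X + t. Camera axes: x right, y down, z forward; pixel columns grow to the right and rows downward; lengths in m; the calibration is good to about 2 mm. A picture is of the moment at which its call begins.
- ctrl.close_job(): hands the job in; it is judged then, once.
The state is a dict: "time_s": time; "joint_positions": joint angles; "joint_vel": joint speeds; "joint_efforts": joint torques, N m; "tool_pos": TCP position; "tool_rot": TCP orientation; "contact_force": force on the tool from outside, world axes, zero at the start; "moment": the same for the moment, N m; "grip_width": opening from 0.0 (shut) to 1.0 (fully open); "finger_force": force on a finger pad.
Only numpy, scipy, OpenCV 4.12 (cv2) and the standard library are available. Lean on these libraries where they do the work, as an engineer would, in place of code of your own. Each camera call takes 0.05 s, during which the arm holds its last target. There are 200 camera calls.

## Task

Take the loaded cigar mould off the sloping bed and put it in the wooden tray. A sprung red catch holds the mould down: slide the wooden wedge, thin end first, down the slope between the metal guide block and the red pin, fully home, let go of it so that it alone holds the catch back, then lift the mould out, set it down (do not drop it) flat in the tray with the cigars upward, and let go. Leave the wedge in place holding the catch, and do not disturb the other things on the bench.

Things in the scene. Friction and masses are not known exactly. Their poses are not given: they have to be found in the camera images.
- bed: Dark wooden board 200 x 300 mm sloping 30 degrees, rising away from the robot, on a fixed stand yawed a little. Origin: middle of its upper face, 140 mm above the table; x up the slope, y across it to the left (level), z square out. The mould lies centred at x -1, y -50 mm, long side along y, between brass lugs and a stop 10 mm high; nothing stands beside the middle of its long sides.
- guide_corner (a point): On the fixed metal guide block (36 mm high, bed x -50 to +20, y +60 to +80 mm): its upper-end edge on the pin's side, half-way up, at bed x +20, y +80, z +18 mm. The wedge's shoulder butts against the block's upper-end face (bed x +20); its straight side runs along the face at bed y +80.
- catch (a joint): Sprung red catch, slides along bed +y: 0 m at rest, grows as pushed back, end stop 0.022. Spring 2.6 N at rest, 4.6 N at 0.016. Its nose (30 mm wide, 22 to 32 mm above the board) reaches 12 mm over the mould's left end, so the mould is free beyond about 0.013. The wedge fully home holds it at about 0.016. It springs back unless propped.
- catch_pin (a point): Half-way up the red pin of the catch (12 mm diameter, 44 mm high, square to the board), moving with it. At rest at bed x +10, y +95, z +22 mm; the gap between guide block and pin is then 9 mm.
- wedge_grip (a point): Centre of the handle of the loose light-wood wedge (60 g), lying on the table, 34 mm high (this point 17 mm up). x points to its thin tip, z up. Handle: x -20 to +20, y -15.5 to +15.5 mm. It is used lying on the board, same side up, tip down the slope, straight (left) side to the guide; home when its shoulder meets the guide's end. Pushing it in takes about 4 to 12 N.
- wedge: The same wedge; origin under the middle of its handle. Blade ahead of the handle: left side straight at y +9.5 mm from the shoulder (a 6 mm step at x +20) to the tip; right side at y -15.5 up to x +40, then tapering to y +4.5 at the tip, x +90 mm (tip 5 mm thick, full thickness 25 mm).
- mould_center (a point): Centre of the loose black plastic mould, 54 (its x) x 150 (its y) x 36 mm high (its z, cigars upward), 0.2 to 0.35 kg; 18 mm above its underside. Five brown cigars lie between six ribs; the +y end is a bare land 25 mm long, 20 mm high, under the catch. Grip it across its 54 mm width, half-way along. At the start it lies on the bed, tilted with it.
- mould: The same mould; origin at the middle of its underside.
- tray: Light wooden tray, fixed on the table: outside 205 (x) x 115 (y) x 16 mm high, walls 6 mm, floor 6 mm thick. Origin: middle of its underside; the mould goes in with its long side along the tray's x, either way round.
- glass: Bystander: glass cup, 64 mm wide, 50 mm high; origin under its middle.
- gum_jar: Bystander: jar with a white lid, 60 mm wide, 75 mm high; origin under its middle.
- bottle: Bystander: amber bottle, 60 mm wide, 150 mm high; origin under its middle.
- gauge: Bystander: flat brass ring gauge 70 x 110 x 10 mm; origin under its middle.
- round_knife: Bystander: round flat knife, 90 mm across, 14 mm high; origin under its middle.
- empty_mould: Bystander: a second black mould, empty, 54 x 150 x 36 mm, lying flat at the robot's right side; origin under its middle.
- band_box: Bystander: red box 70 x 100 x 35 mm; origin under its middle.
There are look-alikes about, which are no part of the job. There is more than one size of the wedge; the job needs the larger. What is shaped like the mould but yellow is not meant.

How it is judged:
By the outcome, as a careful person would: the job done as asked, in the order asked, and still so for the second after the job is handed in, with the robot touching nothing.
It also fails if it takes over 64 s, if anything falls off the work surface, if the arm or the gripper's body presses on something with over 40 N, if the wrist force passes 120 N, or if a joint passes its speed limit or range.

## Working session

There is one attempt and no reset: what is moved stays moved. The work goes in short steps, Python scripts to look and compute and a tool call to move; the robot and the scene stay as the last step left them, time stands still between calls to the robot, and variables do not carry over. Pictures are saved under pics/ and viewed, at most 10 in all, crops included, and the job is handed in when it is done.

Besides the shell and the picture viewer there is one more tool, called after ">>>" as name(argument=value, ...), one argument or row to a line, values as JSON. drive_tool: Moves the arm, as the interface text tells. Its arguments: {"type":"object","properties":{"deltas":{"type":"array"},"jaw":{"type":"number"},"force":{"type":"number"}},"required":["deltas"]}

```bash
mkdir -p pics; ls; python3 - <<'E'
from station import ctrl
import cv2,numpy as np
for n in("scene","top"):
    c=ctrl.camera(n); cv2.imwrite(f"pics/{n}0.png",c["img"]); np.savez(f"/tmp/{n}0.npz",**c); print(n,c["K"].round(1).tolist(),c["R"].round(3).tolist(),c["t"].round(3).tolist())
s=ctrl.get_state();print(s["tool_pos"],s["tool_rot"],s["time_s"],s["grip_width"])
E
```

```text
pics
scene [[393.9, 0.0, 280.2], [0.0, 393.9, 209.5], [0.0, 0.0, 1.0]] [[0.26, 0.965, -0.02], [0.686, -0.199, -0.7], [-0.68, 0.169, -0.714]] [-0.126, -0.261, 1.479]
top [[462.0, 0.0, 276.1], [0.0, 462.0, 213.3], [0.0, 0.0, 1.0]] [[0.123, -0.992, 0.004], [-0.972, -0.121, -0.203], [0.202, 0.021, -0.979]] [-0.033, 0.496, 1.532]
[0.23355046 0.60593376 0.25075165] [[-9.33146512e-01  3.59495619e-01 -6.98493898e-04]
 [ 3.59496295e-01  9.33144970e-01 -1.69665706e-03]
 [ 4.18552892e-05 -1.83433558e-03 -9.99998317e-01]] 0.1 1.0003768624292055
```

View pics/scene0.png

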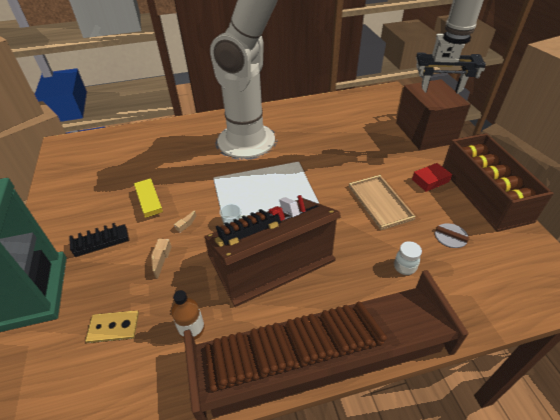

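View pics/top0.png

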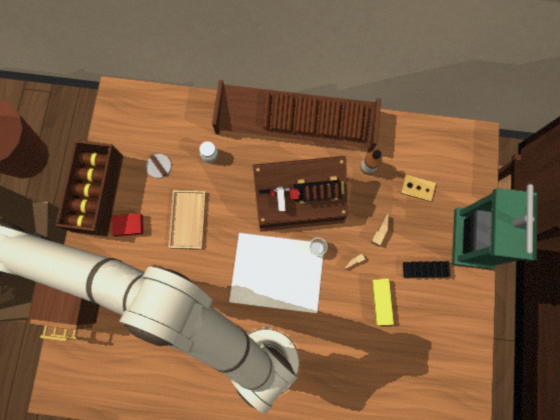

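```bash
cat > h.py <<'E'
import numpy as np,cv2
def load(n): 
    c=np.load(f"/tmp/{n}.npz"); return {k:c[k] for k in c.files}
def pts(c):
    d=c["depth"];v,u=np.mgrid[:d.shape[0],:d.shape[1]]
    K=c["K"];p=np.stack([(u-K[0,2])/K[0,0]*d,(v-K[1,2])/K[1,1]*d,d],-1)
    return (p-c["t"])@c["R"]
def proj(c,X):
    p=np.atleast_2d(X)@c["R"].T+c["t"];q=p@c["K"].T;return q[:,:2]/q[:,2:]
E
python3 - <<'E'
from h import *
c=load("top0");P=pts(c)
a=cv2.resize(c["img"][145:280,245:410],None,fx=4.8,fy=4.4,interpolation=cv2.INTER_CUBIC)
cv2.imwrite("pics/crop1.png",a)
for n in("top0","scene0"):
    c=load(n);P=pts(c);hsv=cv2.cvtColor(c["img"],cv2.COLOR_BGR2HSV)
    for nm,(u,v) in dict(top0=dict(big=(381,233),small=(355,262),tray=(187,219)),scene0=dict(big=(160,257),small=(185,220),tray=(381,202)))[n].items():print(n,nm,P[v,u].round(3))
c=load("top0");P=pts(c)
# board plane
sub=P[155:232,252:352].reshape(-1,3); sub=sub[(sub[:,2]>.06)&(sub[:,2]<.26)]
rng=np.random.default_rng(0);best=None
for i in range(500):
    q=sub[rng.choice(len(sub),3,False)];nn=np.cross(q[1]-q[0],q[2]-q[0]);nn/=np.linalg.norm(nn)+1e-12
    m=abs((sub-q[0])@nn)<.003
    if best is None or m.sum()>best.sum():best=m
q=sub[best];m=q.mean(0);nn=np.linalg.svd(q-m)[2][2];nn*=np.sign(nn[2]);print("plane",nn,m,best.sum(),np.degrees(np.arccos(nn[2])),np.degrees(np.arctan2(nn[1],nn[0])))
E
```

```text
top0 big [ 0.476 -0.339  0.03 ]
top0 small [ 0.366 -0.259  0.031]
top0 tray [0.446 0.336 0.01 ]
scene0 big [ 0.504 -0.337  0.035]
scene0 small [ 0.374 -0.261  0.023]
scene0 tray [0.451 0.334 0.008]
plane [-0.48159735 -0.1121709   0.86918449] [ 0.56598748 -0.03669852  0.14223831] 2792 29.635990067120954 -166.88875005739575
```

View pics/crop1.png

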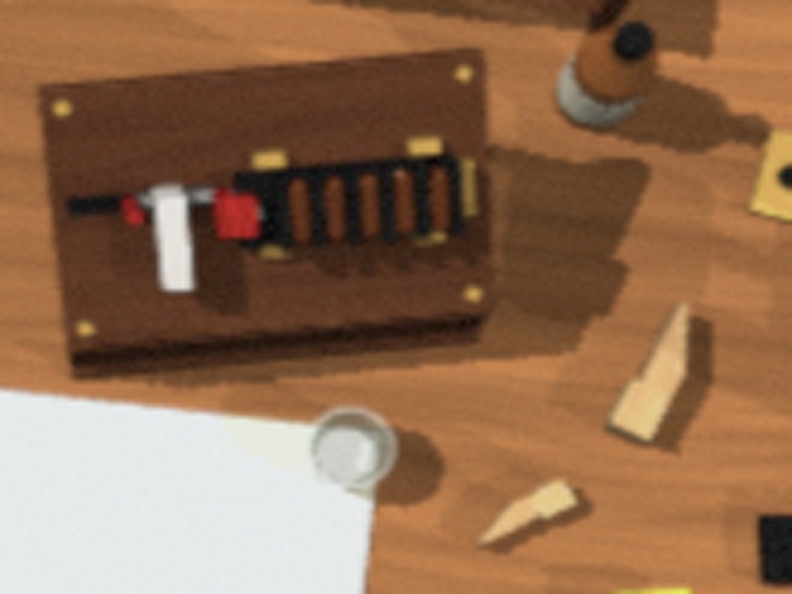

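```bash
cat >> h.py <<'E'
from scipy.optimize import least_squares
def Rb(yaw,t=np.radians(30)):
    c,s=np.cos(yaw),np.sin(yaw)
    x=np.array([c*np.cos(t),s*np.cos(t),np.sin(t)]);y=np.array([-s,c,0]);return np.stack([x,y,np.cross(x,y)],1)
def bed(p,X): return np.array([p[0],p[1],.14])+np.atleast_2d(X)/1000@Rb(p[2]).T
def flat(p,X):
    c,s=np.cos(p[2]),np.sin(p[2]);X=np.atleast_2d(X)/1000
    return np.stack([p[0]+c*X[:,0]-s*X[:,1],p[1]+s*X[:,0]+c*X[:,1],X[:,2]],1)
E
python3 - <<'E'
from h import *
c=load("top0");C=lambda L:np.array([(245+(x+.5)/4.8-.5,145+(y+.5)/4.4-.5) for x,y in L])
bm=np.array([(100,150,0),(100,-150,0),(-100,150,0),(20,80,36),(20,60,36),(-50,80,36),(-50,60,36)],float)
bp=C([(42,87),(483,50),(72,352),(152,187),(184,187),(163,291),(195,291)])
r=least_squares(lambda p:(proj(c,bed(p,bm))-bp).ravel(),[.57,-.04,.2],loss="soft_l1");pb=r.x
print("bed",pb,np.degrees(pb[2]),r.fun.reshape(-1,2).round(1).tolist())
wm=np.array([(90,9.5,34),(90,4.5,34),(-20,15.5,34),(-20,-15.5,34),(40,-15.5,34)],float)
wp=C([(682,305),(688,307),(613,420),(652,438),(686,370)])
r=least_squares(lambda p:(proj(c,flat(p,wm))-wp).ravel(),[.48,-.34,-.5],loss="soft_l1");pw=r.x
print("wedge",pw,np.degrees(pw[2]),r.fun.reshape(-1,2).round(1).tolist())
outs=[]
W=[(90,9.5),(90,4.5),(40,-15.5),(-20,-15.5),(-20,15.5),(20,15.5),(20,9.5)]
for n,(u0,v0,f,w,h) in dict(top0=(245,150,4,155,100),scene0=(130,185,3,210,100)).items():
    c=load(n);im=cv2.resize(c["img"][v0:v0+h,u0:u0+w],None,fx=f,fy=f,interpolation=cv2.INTER_CUBIC)
    def dr(X,col):
        q=((proj(c,X)-[u0,v0]+.5)*f-.5).round().astype(np.int32);cv2.polylines(im,[q],True,col,1)
    dr(bed(pb,[(100,150,0),(100,-150,0),(-100,-150,0),(-100,150,0)]),(255,255,0))
    dr(bed(pb,[(20,80,36),(20,60,36),(-50,60,36),(-50,80,36)]),(0,0,255))
    dr(bed(pb,[(26,25,20),(26,-125,36),(-28,-125,36),(-28,25,20)]),(0,255,0))
    dr(bed(pb,[(10,95,0),(10,95,44)]),(255,0,255))
    for z in(0,34):dr(flat(pw,[(a,b,z) for a,b in W]),(255,0,0))
    outs.append(im)
Wd=max(o.shape[1] for o in outs);cv2.imwrite("pics/ov1.png",np.vstack([cv2.copyMakeBorder(o,0,0,0,Wd-o.shape[1],0) for o in outs])[:600+100])
o=np.vstack([cv2.copyMakeBorder(o,0,0,0,Wd-o.shape[1],0) for o in outs]);cv2.imwrite("pics/ov1.png",cv2.resize(o,None,fx=.85,fy=.85))
for n in("top0","scene0"):
    c=load(n);P=pts(c);b=(P-[pb[0],pb[1],.14])@Rb(pb[2])*1000
    hsv=cv2.cvtColor(c["img"],cv2.COLOR_BGR2HSV);red=((hsv[...,0]<8)|(hsv[...,0]>172))&(hsv[...,1]>170)&(hsv[...,2]>90)
    m=red&(abs(b[...,0]-10)<25)&(abs(b[...,1]-95)<20)&(b[...,2]>20)&(b[...,2]<60);print(n,"pin pts",m.sum(),b[m].mean(0).round(1),b[m].min(0).round(1),b[m].max(0).round(1))
    g=(c["img"].min(2)>150)&(abs(b[...,0]+15)<50)&(abs(b[...,1]-70)<20)&(b[...,2]>30)&(b[...,2]<42);print("guide",g.sum(),b[g].mean(0).round(1))
    bd=(abs(b[...,2])<6)&(abs(b[...,0])<85)&(abs(b[...,1])<135);print("boardz",np.median(b[bd][:,2]))
    q=P[(P[...,2]>.027)&(P[...,2]<.045)&(np.hypot(P[...,0]-pw[0]-.02,P[...,1]-pw[1])<.09)];cc=q-q.mean(0);print("wedge z",np.median(q[:,2]),q.mean(0).round(4))
    # tray
    hsvm=(P[...,2]>.003)&(P[...,2]<.022)&(abs(P[...,0]-.446)<.13)&(abs(P[...,1]-.336)<.075)
    q=P[hsvm][:,:2].astype(np.float32);print("tray",cv2.minAreaRect(q*1000))
E
```

```text
bed [ 0.56450285 -0.04610196  0.22476679] 12.87818818535415 [[-1.0, 0.2], [0.4, -0.4], [-1.1, -1.1], [0.7, 2.4], [0.3, 1.8], [0.3, -0.3], [-0.2, -0.9]]
wedge [ 0.45955319 -0.33103465 -0.34663129] -19.860509795173783 [[0.1, -0.7], [0.2, -0.6], [-0.2, 0.4], [-0.1, 0.4], [-0.0, 0.4]]
top0 pin pts 16 [ 9.5 95.5 39.7] [ 3.  90.5 24.7] [ 14.5 100.3  47.7]
guide 118 [-15.4  70.2  36.3]
boardz 0.2570331915601452
wedge z 0.03279820550868522 [ 0.4804 -0.3387  0.0331]
tray ((445.7144775390625, 335.559814453125), (148.88563537597656, 259.5165710449219), 89.93446350097656)
scene0 pin pts 34 [11.8 92.9 32.1] [ 8.1 88.8 21. ] [14.4 98.5 46. ]
guide 81 [-8.4 68.9 36.8]
boardz 2.0533940945838793
wedge z 0.03412866411842074 [ 0.4843 -0.3395  0.0338]
tray ((443.11431884765625, 337.5220947265625), (254.36085510253906, 145.9159698486328), 0.6774576902389526)
```

View pics/ov1.png

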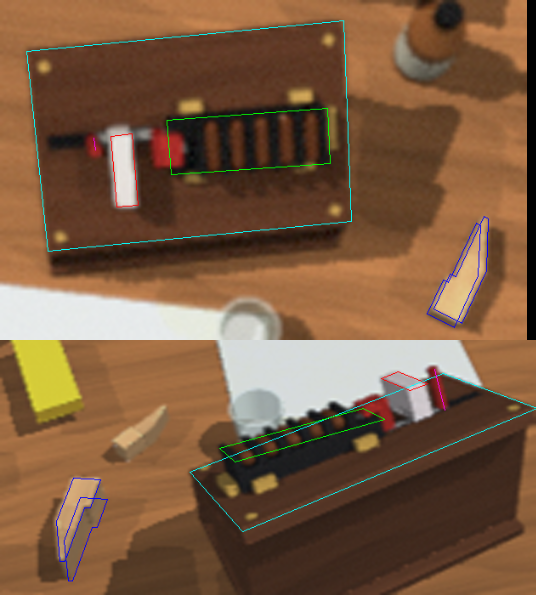

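```bash
cat >> h.py <<'E'
def plan(*wps,maxs=.9):
    """wps: (x,y,z,yaz) successive; yaz = world azimuth of tool y in deg; prints rows"""
    from station import ctrl
    s=ctrl.get_state();R=np.array(s["tool_rot"]);p=np.array(s["tool_pos"]);az=np.degrees(np.arctan2(R[1,1],R[0,1]))
    print("t",round(s["time_s"],2),"tcp",p.round(4),"yaz",round(az,2),"F",np.round(s["contact_force"],1),"w",round(s["grip_width"]*92,1),"ff",np.round(s["finger_force"],1))
    for w in wps:
        q=np.array(w[:3]);dy=-((w[3]-az+180)%360-180)if len(w)<5 else -(w[3]-az)
        n=int(max(np.ceil(np.linalg.norm(q-p)/.025/maxs),np.ceil(abs(dy)/5/.99),1))
        a=np.radians(az+np.array([0.5 if 0 else 0])); 
        yv=np.array([np.cos(np.radians(az)),np.sin(np.radians(az)),0]);xv=np.array([yv[1]*-1,yv[0],0]);xv=np.cross(yv,[0,0,-1]);T=np.stack([xv,yv,[0,0,-1]],1)
        d=T.T@(q-p)/.025
        if abs(dy)<1e-9: dy=0
        print(f"  rows {n}: linear {(d/n).round(3).tolist()} yaw {dy/5/n:.3f}  total {d.round(2).tolist()} yaw {dy/5:.2f}")
        p=q;az=w[3]
E
python3 - <<'E'
from h import *
plan((.46,.25,.25,70.1),(.4595,-.331,.2,70.1),(.4595,-.331,.02,70.1))
c=load("top0");im=c["img"]
hs=cv2.cvtColor(im,cv2.COLOR_BGR2HSV);print([hs[v,u].tolist() for u,v in((187,219),(180,205),(195,240),(160,250),(215,170))])
cv2.imwrite("pics/tray.png",cv2.resize(im[175:265,150:225],None,fx=6,fy=6,interpolation=cv2.INTER_CUBIC))
E
```

```text
t 0.1 tcp [0.2336 0.6059 0.2508] yaz 68.93 F [ 0.4  0.6 -0.1] w 92.0 ff 0.0
  rows 19: linear [-0.714, -0.528, 0.002] yaw -0.012  total [-13.57, -10.03, 0.03] yaw -0.23
  rows 26: linear [-0.304, -0.841, 0.077] yaw 0.000  total [-7.89, -21.86, 2.0] yaw 0.00
  rows 8: linear [0.0, 0.0, 0.9] yaw 0.000  total [0.0, 0.0, 7.2] yaw 0.00
[[17, 109, 227], [17, 112, 224], [16, 114, 222], [13, 147, 194], [13, 155, 178]]
```

View pics/tray.png

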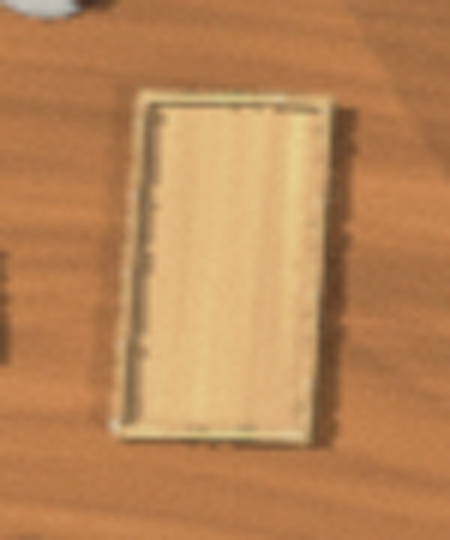

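>>> drive_tool(
  deltas=[
    {"linear": [-0.97, -0.72, 0], "yaw": -0.02},
    {"linear": [-0.97, -0.72, 0], "yaw": -0.02},
    {"linear": [-0.97, -0.72, 0], "yaw": -0.02},
    {"linear": [-0.97, -0.72, 0], "yaw": -0.02},
    {"linear": [-0.97, -0.72, 0], "yaw": -0.02},
    {"linear": [-0.97, -0.72, 0], "yaw": -0.02},
    {"linear": [-0.97, -0.72, 0], "yaw": -0.02},
    {"linear": [-0.97, -0.72, 0], "yaw": -0.02},
    {"linear": [-0.97, -0.72, 0], "yaw": -0.02},
    {"linear": [-0.97, -0.72, 0], "yaw": -0.02},
    {"linear": [-0.97, -0.72, 0], "yaw": -0.02},
    {"linear": [-0.97, -0.72, 0], "yaw": -0.01},
  ],
  jaw=0,
)

```text
time_s: 1.1
tool_pos: [0.4308, 0.3007, 0.2514]
tool_rot: [[-0.94, 0.341, -0.0], [0.341, 0.94, -0.0], [0.0, -0.0, -1.0]]
contact_force: [0.5, 0.5, 0.2]
grip_width: 0.501
finger_force: 0.0
```

>>> drive_tool(
  deltas=[
    {"linear": [-0.97, -0.72, 0], "yaw": 0},
    {"linear": [-0.97, -0.72, 0], "yaw": 0},
    {"linear": [-0.3, -0.85, 0.08], "yaw": 0},
    {"linear": [-0.3, -0.85, 0.08], "yaw": 0},
    {"linear": [-0.3, -0.85, 0.08], "yaw": 0},
    {"linear": [-0.3, -0.85, 0.08], "yaw": 0},
    {"linear": [-0.3, -0.85, 0.08], "yaw": 0},
    {"linear": [-0.3, -0.85, 0.08], "yaw": 0},
    {"linear": [-0.3, -0.85, 0.08], "yaw": 0},
    {"linear": [-0.3, -0.85, 0.08], "yaw": 0},
    {"linear": [-0.3, -0.85, 0.08], "yaw": 0},
    {"linear": [-0.3, -0.85, 0.08], "yaw": 0},
  ],
)

```text
time_s: 2.1
tool_pos: [0.4615, 0.0254, 0.2314]
tool_rot: [[-0.94, 0.341, -0.001], [0.341, 0.94, -0.0], [0.0, -0.0, -1.0]]
contact_force: [0.3, 0.1, -0.3]
grip_width: 0.502
finger_force: 0.0
```

>>> drive_tool(
  deltas=[
    {"linear": [-0.3, -0.85, 0.08], "yaw": 0},
    {"linear": [-0.3, -0.85, 0.08], "yaw": 0},
    {"linear": [-0.3, -0.85, 0.08], "yaw": 0},
    {"linear": [-0.3, -0.85, 0.08], "yaw": 0},
    {"linear": [-0.3, -0.85, 0.08], "yaw": 0},
    {"linear": [-0.3, -0.85, 0.08], "yaw": 0},
    {"linear": [-0.3, -0.85, 0.08], "yaw": 0},
    {"linear": [-0.3, -0.85, 0.08], "yaw": 0},
    {"linear": [-0.3, -0.85, 0.08], "yaw": 0},
    {"linear": [-0.3, -0.85, 0.08], "yaw": 0},
    {"linear": [-0.3, -0.85, 0.08], "yaw": 0},
    {"linear": [-0.3, -0.85, 0.08], "yaw": 0},
  ],
)

```text
time_s: 3.1
tool_pos: [0.4592, -0.2448, 0.2073]
tool_rot: [[-0.94, 0.341, -0.001], [0.341, 0.94, 0.0], [0.001, 0.0, -1.0]]
contact_force: [0.1, 0.3, 0.3]
grip_width: 0.5
finger_force: 0.0
```

```bash
python3 - <<'E'
from h import *
plan((.4595,-.331,.10,70.1),(.4595,-.331,.028,70.1))
from station import ctrl
print(np.round(ctrl.get_state()["joint_positions"],1))
c=load("top0")
C=np.array([(150+(x+.5)/6-.5,175+(y+.5)/6-.5) for x,y in[(138,94),(332,97),(312,442),(112,435)]])
m=np.array([(102.5,57.5,16),(102.5,-57.5,16),(-102.5,-57.5,16),(-102.5,57.5,16)])
r=least_squares(lambda p:(proj(c,flat(p,m))-C).ravel(),[.45,.33,0.]);print("tray",r.x,np.degrees(r.x[2]),r.fun.round(1))
E
```

```text
t 3.1 tcp [ 0.4592 -0.2448  0.2073] yaz 70.08 F [0.1 0.3 0.3] w 46.0 ff 0.0
  rows 7: linear [-0.169, -0.463, 0.613] yaw -0.000  total [-1.18, -3.24, 4.29] yaw -0.00
  rows 4: linear [0.0, 0.0, 0.72] yaw 0.000  total [0.0, 0.0, 2.88] yaw 0.00
[ 23.3  16.7   2.2 110.6  -0.8  52.8  95.9]
tray [0.44579916 0.33554562 0.09680188] 5.546339274672288 [-0.1 -0.4  0.1 -0.   0.   0.1 -0.   0.4]
```

>>> drive_tool(
  deltas=[
    {"linear": [-0.17, -0.46, 0.61], "yaw": 0},
    {"linear": [-0.17, -0.46, 0.61], "yaw": 0},
    {"linear": [-0.17, -0.46, 0.61], "yaw": 0},
    {"linear": [-0.17, -0.46, 0.61], "yaw": 0},
    {"linear": [-0.17, -0.46, 0.61], "yaw": 0},
    {"linear": [-0.17, -0.46, 0.61], "yaw": 0},
    {"linear": [-0.16, -0.48, 0.61], "yaw": 0},
    {"linear": [0, 0, 0], "yaw": 0},
    {"linear": [0, 0, 0], "yaw": 0},
  ],
)

```text
time_s: 3.85
tool_pos: [0.4586, -0.3299, 0.0999]
tool_rot: [[-0.94, 0.342, -0.003], [0.342, 0.94, 0.002], [0.003, 0.001, -1.0]]
contact_force: [0.2, 0.9, 0.7]
grip_width: 0.499
finger_force: 0.0
```

```bash
python3 - <<'E'
from h import *
from station import ctrl
c=ctrl.camera("scene"); np.savez("/tmp/s1.npz",**c)
pw=np.array([ 0.45955319,-0.33103465,-0.34663129])
plan((.4595,-.331,.032,70.1))
W=[(90,9.5),(90,4.5),(40,-15.5),(-20,-15.5),(-20,15.5),(20,15.5),(20,9.5)]
u0,v0,f=110,180,8;im=cv2.resize(c["img"][v0:v0+70,u0:u0+90],None,fx=f,fy=f,interpolation=cv2.INTER_CUBIC)
for z in(0,34):cv2.polylines(im,[((proj(c,flat(pw,[(a,b,z) for a,b in W]))-[u0,v0]+.5)*f).astype(np.int32)],True,(255,0,0),1)
cv2.imwrite("pics/w1.png",im)
E
```

```text
t 3.9 tcp [ 0.4596 -0.3295  0.1008] yaz 70.06 F [0.3 0.  0.3] w 46.4 ff 0.0
  rows 4: linear [-0.005, -0.014, 0.688] yaw -0.002  total [-0.02, -0.06, 2.75] yaw -0.01
```

View pics/w1.png

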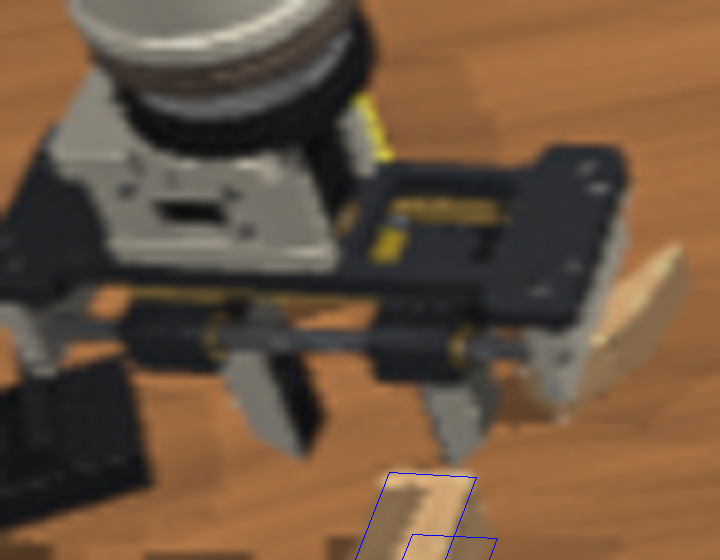

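>>> drive_tool(
  deltas=[
    {"linear": [0, -0.02, 0.69], "yaw": 0},
    {"linear": [0, -0.02, 0.69], "yaw": 0},
    {"linear": [0, -0.02, 0.69], "yaw": 0},
    {"linear": [0, 0, 0.68], "yaw": 0},
    {"linear": [0, 0, 0], "yaw": 0},
    {"linear": [0, 0, 0], "yaw": 0},
  ],
)

```text
time_s: 4.4
tool_pos: [0.4595, -0.3303, 0.0326]
tool_rot: [[-0.941, 0.34, -0.0], [0.34, 0.941, 0.001], [0.001, 0.001, -1.0]]
contact_force: [0.1, -0.2, 0.1]
grip_width: 0.495
finger_force: 0.0
```

>>> drive_tool(
  deltas=[
    {"linear": [0, 0, 0], "yaw": 0},
    {"linear": [0, 0, 0], "yaw": 0},
    {"linear": [0, 0, 0], "yaw": 0},
    {"linear": [0, 0, 0], "yaw": 0},
    {"linear": [0, 0, 0], "yaw": 0},
  ],
  jaw=-1,
  force=20,
)

```text
time_s: 4.82
tool_pos: [0.4603, -0.3319, 0.0337]
tool_rot: [[-0.94, 0.341, 0.002], [0.341, 0.94, -0.001], [-0.002, -0.0, -1.0]]
contact_force: [-0.6, 0.9, 6.4]
grip_width: 0.335
finger_force: 20.0
```

```bash
cat >> h.py <<'E'
pb=np.array([.56450285,-.04610196,.22476679])
def bt(x,y,z): return (bed(pb,(x,y,z))[0]+[0,0,.006]).round(4)
E
python3 - <<'E'
from h import *
t=bt(-65,22,27);print(t)
plan((.46,-.331,.235,70.1),(.46,-.331,.235,-77.1),(t[0],t[1],.235,-77.1),(t[0],t[1],t[2]+.015,-77.1),(*t,-77.1))
E
```

```text
[ 0.4916 -0.0402  0.1369]
t 4.82 tcp [ 0.4603 -0.3319  0.0337] yaz 70.08 F [-0.6  0.9  6.4] w 30.8 ff 20.0
  rows 9: linear [0.003, 0.003, -0.895] yaw -0.000  total [0.02, 0.03, -8.05] yaw -0.00
  rows 30: linear [0.0, 0.0, 0.0] yaw 0.981  total [0.0, 0.0, 0.0] yaw 29.44
  rows 14: linear [0.273, -0.79, 0.0] yaw 0.000  total [3.83, -11.06, 0.0] yaw 0.00
  rows 4: linear [0.0, 0.0, 0.831] yaw 0.000  total [0.0, 0.0, 3.32] yaw 0.00
  rows 1: linear [0.0, 0.0, 0.6] yaw 0.000  total [0.0, 0.0, 0.6] yaw 0.00
```

>>> drive_tool(
  deltas=[
    {"linear": [0, 0, -0.9], "yaw": 0},
    {"linear": [0, 0, -0.9], "yaw": 0},
    {"linear": [0, 0, -0.9], "yaw": 0},
    {"linear": [0, 0, -0.9], "yaw": 0},
    {"linear": [0, 0, -0.9], "yaw": 0},
    {"linear": [0, 0, -0.9], "yaw": 0},
    {"linear": [0, 0, -0.9], "yaw": 0},
    {"linear": [0, 0, -0.9], "yaw": 0},
    {"linear": [0, 0, -0.9], "yaw": 0},
  ],
)

```text
time_s: 5.57
tool_pos: [0.459, -0.3314, 0.2362]
tool_rot: [[-0.94, 0.341, 0.0], [0.341, 0.94, -0.0], [-0.0, -0.0, -1.0]]
contact_force: [0.1, -0.8, -0.8]
grip_width: 0.336
finger_force: 20.0
```

>>> drive_tool(
  deltas=[
    {"linear": [0, 0, 0], "yaw": 1},
    {"linear": [0, 0, 0], "yaw": 1},
    {"linear": [0, 0, 0], "yaw": 1},
    {"linear": [0, 0, 0], "yaw": 1},
    {"linear": [0, 0, 0], "yaw": 1},
    {"linear": [0, 0, 0], "yaw": 1},
    {"linear": [0, 0, 0], "yaw": 1},
    {"linear": [0, 0, 0], "yaw": 1},
    {"linear": [0, 0, 0], "yaw": 1},
    {"linear": [0, 0, 0], "yaw": 1},
    {"linear": [0, 0, 0], "yaw": 1},
    {"linear": [0, 0, 0], "yaw": 1},
  ],
)

```text
time_s: 6.57
tool_pos: [0.4591, -0.3314, 0.2349]
tool_rot: [[-0.171, 0.985, 0.0], [0.985, 0.171, 0.0], [0.0, 0.0, -1.0]]
contact_force: [0.7, -0.1, 0.0]
grip_width: 0.337
finger_force: 20.0
```

>>> drive_tool(
  deltas=[
    {"linear": [0, 0, 0], "yaw": 1},
    {"linear": [0, 0, 0], "yaw": 1},
    {"linear": [0, 0, 0], "yaw": 1},
    {"linear": [0, 0, 0], "yaw": 1},
    {"linear": [0, 0, 0], "yaw": 1},
    {"linear": [0, 0, 0], "yaw": 1},
    {"linear": [0, 0, 0], "yaw": 1},
    {"linear": [0, 0, 0], "yaw": 1},
    {"linear": [0, 0, 0], "yaw": 1},
    {"linear": [0, 0, 0], "yaw": 1},
    {"linear": [0, 0, 0], "yaw": 1},
    {"linear": [0, 0, 0], "yaw": 1},
  ],
)

```text
time_s: 7.57
tool_pos: [0.4591, -0.3313, 0.235]
tool_rot: [[0.768, 0.64, 0.0], [0.64, -0.768, 0.0], [0.0, -0.0, -1.0]]
contact_force: [-0.1, 0.0, -1.4]
grip_width: 0.334
finger_force: 20.0
```

>>> drive_tool(
  deltas=[
    {"linear": [0, 0, 0], "yaw": 1},
    {"linear": [0, 0, 0], "yaw": 1},
    {"linear": [0, 0, 0], "yaw": 1},
    {"linear": [0, 0, 0], "yaw": 1},
    {"linear": [0, 0, 0], "yaw": 1},
    {"linear": [0, 0, 0], "yaw": 0.42},
  ],
)

```text
time_s: 8.07
tool_pos: [0.4592, -0.3313, 0.2349]
tool_rot: [[0.975, 0.22, 0.0], [0.22, -0.975, 0.0], [0.0, -0.0, -1.0]]
contact_force: [0.2, 0.0, 0.4]
grip_width: 0.334
finger_force: 20.0
```

```bash
python3 - <<'E'
from h import *
t=bt(-65,22,27)
plan((t[0],t[1],.235,-77.1),(t[0],t[1],t[2]+.015,-77.1),(*t,-77.1))
from station import ctrl
print(np.round(ctrl.get_state()["joint_positions"],1))
E
```

```text
t 8.07 tcp [ 0.4592 -0.3313  0.2349] yaz -77.28 F [0.2 0.  0.4] w 30.8 ff 20.0
  rows 14: linear [0.274, -0.791, -0.0] yaw -0.003  total [3.83, -11.07, -0.0] yaw -0.04
  rows 4: linear [0.0, 0.0, 0.831] yaw 0.000  total [0.0, 0.0, 3.32] yaw 0.00
  rows 1: linear [0.0, 0.0, 0.6] yaw 0.000  total [0.0, 0.0, 0.6] yaw 0.00
[  8.   21.4  31.6 103.7 -13.   58.5 -32.7]
```

>>> drive_tool(
  deltas=[
    {"linear": [0.32, -0.92, 0], "yaw": 0},
    {"linear": [0.32, -0.92, 0], "yaw": 0},
    {"linear": [0.32, -0.92, 0], "yaw": 0},
    {"linear": [0.32, -0.92, 0], "yaw": 0},
    {"linear": [0.32, -0.92, 0], "yaw": 0},
    {"linear": [0.32, -0.92, 0], "yaw": 0},
    {"linear": [0.32, -0.92, 0], "yaw": 0},
    {"linear": [0.32, -0.92, 0], "yaw": 0},
    {"linear": [0.32, -0.92, 0], "yaw": 0},
    {"linear": [0.32, -0.92, 0], "yaw": 0},
    {"linear": [0.32, -0.92, 0], "yaw": 0},
    {"linear": [0.31, -0.95, 0], "yaw": -0.04},
  ],
)

```text
time_s: 9.07
tool_pos: [0.4903, -0.0392, 0.2351]
tool_rot: [[0.974, 0.228, 0.001], [0.228, -0.974, 0.0], [0.001, -0.0, -1.0]]
contact_force: [0.6, -0.8, -0.9]
grip_width: 0.337
finger_force: 20.0
```

>>> drive_tool(
  deltas=[
    {"linear": [0, 0, 0.8], "yaw": 0},
    {"linear": [0, 0, 0.8], "yaw": 0},
    {"linear": [0, 0, 0.8], "yaw": 0},
    {"linear": [0, 0, 0.6], "yaw": 0},
    {"linear": [0, 0, 0.3], "yaw": 0},
    {"linear": [0, 0, 0], "yaw": 0},
  ],
)

```text
time_s: 9.57
tool_pos: [0.4891, -0.0402, 0.1509]
tool_rot: [[0.974, 0.228, -0.003], [0.228, -0.974, -0.0], [-0.003, -0.001, -1.0]]
contact_force: [0.5, -0.4, 0.5]
grip_width: 0.337
finger_force: 20.0
```

>>> drive_tool(
  deltas=[
    {"linear": [0, 0, 0.1], "yaw": 0},
    {"linear": [0, 0, 0.1], "yaw": 0},
    {"linear": [0, 0, 0.1], "yaw": 0},
    {"linear": [0, 0, 0.1], "yaw": 0},
    {"linear": [0, 0, 0.1], "yaw": 0},
    {"linear": [0, 0, 0.0], "yaw": 0},
  ],
  force=8,
)

```text
time_s: 10.07
tool_pos: [0.4899, -0.0408, 0.1401]
tool_rot: [[0.974, 0.227, -0.001], [0.227, -0.974, 0.0], [-0.001, -0.0, -1.0]]
contact_force: [-3.0, -1.0, 2.2]
grip_width: 0.334
finger_force: 8.0
```

```bash
python3 - <<'E'
from h import *
t=bt(-65,22,27)
plan((*t,-77.1))
E
```

```text
t 10.07 tcp [ 0.4899 -0.0408  0.1401] yaz -76.86 F [-3.  -1.   2.2] w 30.8 ff 8.0
  rows 1: linear [0.071, -0.008, 0.13] yaw 0.048  total [0.07, -0.01, 0.13] yaw 0.05
```

>>> drive_tool(
  deltas=[
    {"linear": [0.02, 0, 0.08], "yaw": 0.04},
    {"linear": [0.02, 0, 0.08], "yaw": 0},
    {"linear": [0.02, 0, 0.06], "yaw": 0},
    {"linear": [0, 0, 0], "yaw": 0},
  ],
)

```text
time_s: 10.4
tool_pos: [0.4908, -0.0405, 0.1343]
tool_rot: [[0.975, 0.224, -0.002], [0.224, -0.975, 0.0], [-0.002, -0.0, -1.0]]
contact_force: [-5.2, -1.2, 2.3]
grip_width: 0.334
finger_force: 8.0
```

```bash
python3 - <<'E'
from h import *
t=bt(-65,22,27)
plan((*t,-77.1))
from station import ctrl
c=ctrl.camera("scene"); np.savez("/tmp/s2.npz",**c)
u0,v0,f=170,160,5;im=cv2.resize(c["img"][v0:v0+100,u0:u0+150],None,fx=f,fy=f,interpolation=cv2.INTER_CUBIC)
cv2.imwrite("pics/t1.png",im)
E
```

```text
t 10.4 tcp [ 0.4908 -0.0405  0.1343] yaz -77.06 F [-5.2 -1.2  2.3] w 30.8 ff 8.0
  rows 1: linear [0.034, -0.003, -0.103] yaw 0.008  total [0.03, -0.0, -0.1] yaw 0.01
```

View pics/t1.png

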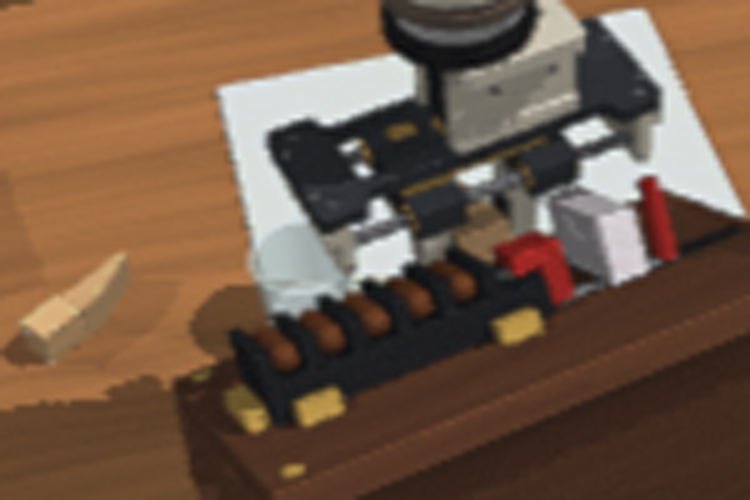

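>>> drive_tool(
  deltas=[
    {"linear": [0, 0, -0.5], "yaw": 0},
    {"linear": [0, 0, -0.9], "yaw": 0},
    {"linear": [0, 0, -0.9], "yaw": 0},
    {"linear": [0, 0, -0.9], "yaw": 0},
    {"linear": [0, 0, -0.9], "yaw": 0},
    {"linear": [0, 0, -0.9], "yaw": 0},
    {"linear": [0, 0, -0.9], "yaw": 0},
    {"linear": [0, 0, -0.7], "yaw": 0},
  ],
  force=25,
)

```text
time_s: 11.12
tool_pos: [0.4929, -0.0399, 0.3018]
tool_rot: [[0.974, 0.224, 0.004], [0.224, -0.974, 0.001], [0.004, 0.0, -1.0]]
contact_force: [0.4, 0.3, -1.0]
grip_width: 0.337
finger_force: 25.0
```

```bash
python3 - <<'E'
from h import *
t=bt(115,89.5,29);print(t)
plan((t[0],t[1],.3,-77.1),(t[0],t[1],t[2]+.05,-77.1),(*t,-77.1))
E
```

```text
[0.6275 0.0601 0.2286]
t 11.12 tcp [ 0.4929 -0.0399  0.3018] yaz -77.03 F [ 0.4  0.3 -1. ] w 31.0 ff 25.0
  rows 8: linear [0.768, -0.336, 0.009] yaw 0.002  total [6.14, -2.69, 0.07] yaw 0.01
  rows 1: linear [0.0, 0.0, 0.856] yaw 0.000  total [0.0, 0.0, 0.86] yaw 0.00
  rows 3: linear [0.0, 0.0, 0.667] yaw 0.000  total [0.0, 0.0, 2.0] yaw 0.00
```

>>> drive_tool(
  deltas=[
    {"linear": [0.77, -0.34, 0], "yaw": 0},
    {"linear": [0.77, -0.34, 0], "yaw": 0},
    {"linear": [0.77, -0.34, 0], "yaw": 0},
    {"linear": [0.77, -0.34, 0], "yaw": 0},
    {"linear": [0.77, -0.34, 0], "yaw": 0},
    {"linear": [0.77, -0.33, 0], "yaw": 0},
    {"linear": [0.77, -0.33, 0], "yaw": 0},
    {"linear": [0.77, -0.33, 0], "yaw": 0},
    {"linear": [0, 0, 0.43], "yaw": 0},
    {"linear": [0, 0, 0.43], "yaw": 0},
    {"linear": [0, 0, 0], "yaw": 0},
    {"linear": [0, 0, 0], "yaw": 0},
  ],
)

```text
time_s: 12.12
tool_pos: [0.6255, 0.0591, 0.2766]
tool_rot: [[0.975, 0.223, -0.003], [0.223, -0.975, -0.001], [-0.003, 0.0, -1.0]]
contact_force: [-0.5, -0.1, -1.0]
grip_width: 0.335
finger_force: 25.0
```

```bash
python3 - <<'E'
from h import *
from station import ctrl
t=bt(115,89.5,29)
plan((*t,-77.1))
outs=[]
s=ctrl.get_state();g=(np.array(s["tool_pos"])-[0,0,.006]-[pb[0],pb[1],.14])@Rb(pb[2])*1000;print("grip in bed",g.round(1))
W=[(90,9.5),(90,4.5),(40,-15.5),(-20,-15.5),(-20,15.5),(20,15.5),(20,9.5)]
for n,(u0,v0,f,w,h) in dict(top=(240,150,6,65,75),scene=(225,140,6,68,75)).items():
    c=ctrl.camera(n);np.savez(f"/tmp/{n}3.npz",**c);im=cv2.resize(c["img"][v0:v0+h,u0:u0+w],None,fx=f,fy=f,interpolation=cv2.INTER_CUBIC)
    for z in(0,34):
        X=bed(pb,[(g[0]-a,g[1]-b,g[2]-27+z) for a,b in W])
        cv2.polylines(im,[((proj(c,X)-[u0,v0]+.5)*f).astype(np.int32)],True,(255,0,0),1)
    outs.append(im)
cv2.imwrite("pics/t2.png",np.hstack(outs)[:, :798])
E
```

```text
t 12.12 tcp [0.6255 0.0591 0.2766] yaz -77.09 F [-0.5 -0.1 -1. ] w 30.8 ff 25.0
  rows 3: linear [0.029, -0.007, 0.64] yaw 0.001  total [0.09, -0.02, 1.92] yaw 0.00
grip in bed [137.1  89.   71.6]
```

View pics/t2.png

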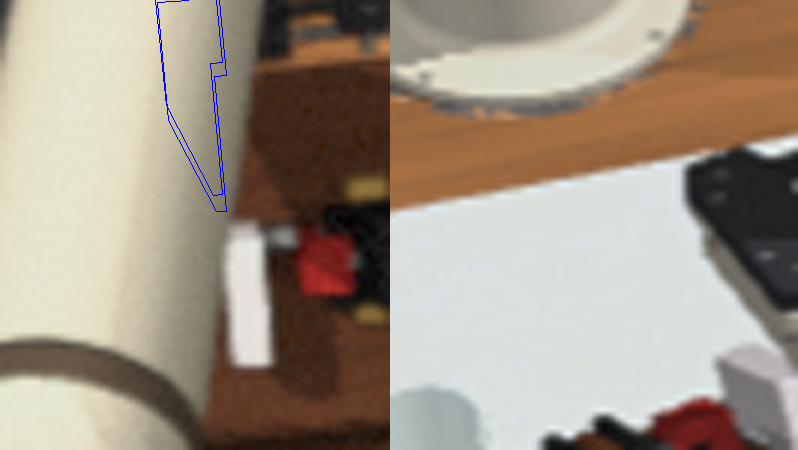

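```bash
python3 - <<'E'
from h import *
c=load("scene3");g=[137.1,89,71.6]
W=[(90,9.5),(90,4.5),(40,-15.5),(-20,-15.5),(-20,15.5),(20,15.5),(20,9.5)]
p=proj(c,bed(pb,[g]))[0];print(p)
u0,v0=(p-[45,45]).astype(int);f=6;w,h=66,100
a=cv2.resize(c["img"][v0:v0+h,u0:u0+w],None,fx=f,fy=f,interpolation=cv2.INTER_CUBIC);b=a.copy()
for z in(0,34):
    X=bed(pb,[(g[0]-x,g[1]-y,g[2]-27+z) for x,y in W]);cv2.polylines(b,[((proj(c,X)-[u0,v0]+.5)*f).astype(np.int32)],True,(255,0,0),1)
cv2.imwrite("pics/t3.png",np.hstack([a,b]))
P=pts(c);B=(P-[pb[0],pb[1],.14])@Rb(pb[2])*1000-g
hs=cv2.cvtColor(c["img"],cv2.COLOR_BGR2HSV)
m=(abs(B[...,1])<20)&(B[...,0]>-110)&(B[...,0]<30)&(abs(B[...,2])<50)&(hs[...,1]>60)&(hs[...,0]<25)&(hs[...,0]>8)
q=B[m];print(len(q));
if len(q):
    for lo in range(-110,30,10):
        k=q[(q[:,0]>=lo)&(q[:,0]<lo+10)]
        if len(k):print(lo,len(k),k.min(0).round(),k.max(0).round())
E
```

```text
[320.02499823 194.57448961]
252
-80 3 [-78. -10.  -8.] [-72.  -9.   6.]
-70 4 [-67. -11.  -6.] [-62. -10.  10.]
-60 1 [-57. -12.  -2.] [-57. -12.  -2.]
-10 2 [-3. 15. 14.] [-1. 16. 17.]
0 20 [  2. -17. -20.] [10. 19. 39.]
10 183 [ 10. -18. -23.] [20. 14. 13.]
20 39 [ 20. -15.  -8.] [24. 17. 43.]
```

View pics/t3.png

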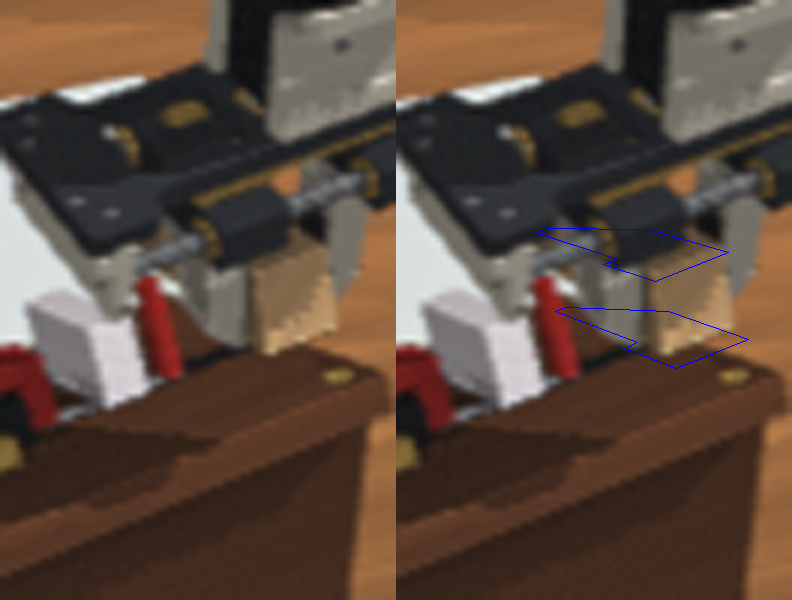

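```bash
python3 - <<'E'
from h import *
c=load("scene3");g=np.array([137.1,89,71.6])
P=pts(c);Bd=(P-[pb[0],pb[1],.14])@Rb(pb[2])*1000-g
hs=cv2.cvtColor(c["img"],cv2.COLOR_BGR2HSV)
m=(abs(Bd[...,1])<13)&(Bd[...,0]>9)&(Bd[...,0]<24)&(Bd[...,2]>-25)&(Bd[...,2]<8)&(hs[...,1]>60)&(hs[...,0]<25)&(hs[...,0]>8)
q=Bd[m]
for _ in range(4):
    A=np.c_[q[:,1:],np.ones(len(q))];k=np.linalg.lstsq(A,q[:,0],rcond=None)[0];r=q[:,0]-A@k;s=np.std(r);q=q[abs(r)<2*s+.2]
print("x = %.3f y + %.3f z + %.1f"%tuple(k),len(q),s,"pitch off deg",np.degrees(np.arctan(k[1])))
# keypoint prediction for pitch offsets
for d in (-30,-20,-10,0):
    a=np.radians(d) # rotate wedge about bed y through grip
    def T(x,y,z): return g+np.array([x*np.cos(a)+z*np.sin(a),y,-x*np.sin(a)+z*np.cos(a)])
    L=[T(20,-15.5,-27),T(20,15.5,-27),T(20,-15.5,7),T(20,15.5,7)]
    print(d,((proj(c,bed(pb,L))-[275,149]+.5)*6).round().tolist())
E
```

```text
x = 0.003 y + 0.155 z + 19.2 137 1.263365034467298 pitch off deg 8.79595160644789
-30 [[287.0, 340.0], [360.0, 310.0], [245.0, 255.0], [318.0, 227.0]]
-20 [[286.0, 351.0], [359.0, 322.0], [250.0, 263.0], [323.0, 235.0]]
-10 [[284.0, 361.0], [356.0, 332.0], [255.0, 272.0], [328.0, 243.0]]
0 [[280.0, 369.0], [352.0, 339.0], [259.0, 282.0], [332.0, 253.0]]
```

```bash
python3 - <<'E'
from h import *
c=load("scene3");g=np.array([137.1,89,71.6])
def T(p,X):
    dx,dz,a,dy=p;X=np.array(X,float);ca,sa=np.cos(a),np.sin(a)
    return g+np.stack([dx+X[:,0]*ca+X[:,2]*sa,X[:,1]+dy,dz-X[:,0]*sa+X[:,2]*ca],1)
M=[(20,-15.5,-17),(20,15.5,-17),(20,-15.5,17),(20,15.5,17)]
K=np.array([(262,352),(336,325),(250,268),(330,240)])/6-.5+[275,149]
f=lambda p:(proj(c,bed(pb,T(p,M)))-K).ravel()
r=least_squares(lambda p:np.r_[f(p),0.3*p[3]],[0,0,.2,0]);print("centre rel grip dx dz",r.x[:2].round(1),"pitch",np.degrees(r.x[2]).round(1),"dy",r.x[3].round(1),f(r.x).round(1))
p=r.x
print("rear bottom z rel grip",(T(p,[(20,0,-17),(-90,0,-17),(-20,0,-17)])-g).round(1))
E
```

```text
centre rel grip dx dz [-5.  -1.2] pitch 11.6 dy -0.4 [ 0.4 -0.1 -0.  -0.4  0.5  0.3 -0.7  0.2]
rear bottom z rel grip [[ 11.2  -0.4 -21.9]
 [-96.6  -0.4   0.2]
 [-28.   -0.4 -13.9]]
```

```bash
python3 - <<'E'
from h import *
a=bt(122,91,32);b=bt(98,91,26)
plan((*a,-77.12),(*b,-77.12),(*bt(98,91,23),-77.12))
E
```

```text
t 12.22 tcp [0.6265 0.0592 0.278 ] yaz -77.1 F [ 0.7 -0.1 -0.1] w 30.5 ff 25.0
  rows 2: linear [0.115, -0.044, 0.867] yaw 0.002  total [0.23, -0.09, 1.73] yaw 0.00
  rows 2: linear [-0.355, 0.001, 0.344] yaw 0.000  total [-0.71, 0.0, 0.69] yaw 0.00
  rows 1: linear [0.058, -0.003, 0.104] yaw 0.000  total [0.06, -0.0, 0.1] yaw 0.00
```

>>> drive_tool(
  deltas=[
    {"linear": [0.08, -0.03, 0.6], "yaw": 0},
    {"linear": [0.08, -0.03, 0.6], "yaw": 0},
    {"linear": [0.07, -0.03, 0.53], "yaw": 0},
    {"linear": [0, 0, 0], "yaw": 0},
    {"linear": [0, 0, 0], "yaw": 0},
  ],
)

```text
time_s: 12.63
tool_pos: [0.6314, 0.0634, 0.234]
tool_rot: [[0.975, 0.224, -0.001], [0.224, -0.975, -0.0], [-0.001, -0.0, -1.0]]
contact_force: [0.5, -0.0, -0.6]
grip_width: 0.335
finger_force: 25.0
```

>>> drive_tool(
  deltas=[
    {"linear": [-0.12, 0, 0.115], "yaw": 0},
    {"linear": [-0.12, 0, 0.115], "yaw": 0},
    {"linear": [-0.12, 0, 0.115], "yaw": 0},
    {"linear": [-0.12, 0, 0.115], "yaw": 0},
    {"linear": [-0.12, 0, 0.115], "yaw": 0},
    {"linear": [-0.12, 0, 0.115], "yaw": 0},
    {"linear": [0, 0, 0], "yaw": 0},
  ],
)

```text
time_s: 13.22
tool_pos: [0.6133, 0.0594, 0.2165]
tool_rot: [[0.974, 0.224, -0.002], [0.224, -0.974, -0.0], [-0.002, -0.0, -1.0]]
contact_force: [-0.8, 0.2, -0.7]
grip_width: 0.334
finger_force: 25.0
```

```bash
cat >> h.py <<'E'
def grip():
    from station import ctrl
    s=ctrl.get_state();return ((np.array(s["tool_pos"])-[0,0,.006]-[pb[0],pb[1],.14])@Rb(pb[2])*1000).round(1)
def red(c,tag=""):
    P=pts(c);b=(P-[pb[0],pb[1],.14])@Rb(pb[2])*1000
    hsv=cv2.cvtColor(c["img"],cv2.COLOR_BGR2HSV);m=((hsv[...,0]<8)|(hsv[...,0]>172))&(hsv[...,1]>170)&(hsv[...,2]>60)&(abs(b[...,0]-10)<25)&(b[...,2]>15)&(b[...,2]<55)
    for nm,lo,hi in(("nose",5,60),("pin",80,130)):
        k=b[m&(b[...,1]>lo)&(b[...,1]<hi)]
        if len(k):print(tag,nm,len(k),np.median(k,0).round(1),"y10/90",np.percentile(k[:,1],[10,90]).round(1))
E
python3 - <<'E'
from h import *
from station import ctrl
plan();print(grip());
c=ctrl.camera("scene");np.savez("/tmp/scene4.npz",**c)
for n in("scene0","scene3","scene4"):red(load(n),n)
E
```

```text
t 13.22 tcp [0.6133 0.0594 0.2165] yaz -77.03 F [-0.8  0.2 -0.7] w 30.7 ff 25.0
[96.8 92.  25.5]
scene0 nose 83 [11.  26.1 29.2] y10/90 [13.5 34.2]
scene0 pin 44 [11.6 92.5 28.4] y10/90 [88.9 96.6]
scene3 nose 77 [10.2 26.2 30. ] y10/90 [13.4 34.6]
scene3 pin 48 [11.2 92.4 27.9] y10/90 [89.3 96.5]
scene4 nose 83 [10.7 24.8 29.3] y10/90 [13.1 34.2]
```

>>> drive_tool(
  deltas=[
    {"linear": [0.02, 0, 0.05], "yaw": 0},
    {"linear": [0.02, 0, 0.05], "yaw": 0},
    {"linear": [0, 0, 0], "yaw": 0},
  ],
)

```text
time_s: 13.52
tool_pos: [0.6157, 0.0599, 0.2149]
tool_rot: [[0.974, 0.225, 0.0], [0.225, -0.974, 0.0], [0.0, -0.0, -1.0]]
contact_force: [-0.2, 0.0, 1.4]
grip_width: 0.338
finger_force: 25.8
```

>>> drive_tool(
  deltas=[
    {"linear": [0, 0, 0], "yaw": 0},
    {"linear": [0, 0, 0], "yaw": 0},
    {"linear": [0, 0, 0], "yaw": 0},
    {"linear": [0, 0, 0], "yaw": 0},
  ],
  jaw=-0.1,
)

```text
time_s: 13.85
tool_pos: [0.6155, 0.0598, 0.2149]
tool_rot: [[0.974, 0.225, 0.0], [0.225, -0.974, 0.0], [0.0, -0.0, -1.0]]
contact_force: [-0.4, 1.2, 1.8]
grip_width: 0.445
finger_force: 0.8
```

```bash
cat >> h.py <<'E'
def wood(c,tag=""):
    P=pts(c);b=(P-[pb[0],pb[1],.14])@Rb(pb[2])*1000
    hs=cv2.cvtColor(c["img"],cv2.COLOR_BGR2HSV)
    m=(b[...,1]>68)&(b[...,1]<112)&(b[...,0]>20)&(b[...,0]<140)&(b[...,2]>3)&(b[...,2]<60)&(hs[...,1]>60)&(hs[...,1]<150)&(hs[...,2]>90)&(hs[...,0]<25)&(hs[...,0]>8)
    q=b[m];print(tag,"wood",len(q))
    if len(q)>8:
        print(" pct5/50/95",np.percentile(q,[5,50,95],axis=0).round(1).tolist())
        A=np.c_[q[:,1:],np.ones(len(q))]
        for _ in range(5):
            k=np.linalg.lstsq(A,q[:,0],rcond=None)[0];r=q[:,0]-A@k;s=np.std(r);ok=abs(r)<2*s+.3;q=q[ok];A=A[ok]
        print(" rear x=%.2fy+%.2fz+%.1f"%tuple(k),"at centre",(k@[90,17,1]).round(1),"pitch",np.degrees(np.arctan(k[1])).round(1))
E
python3 - <<'E'
from h import *
from station import ctrl
plan();print(grip())
c=ctrl.camera("scene");np.savez("/tmp/scene5.npz",**c)
wood(load("scene4"),4);wood(c,5);red(c,5)
E
```

```text
t 13.85 tcp [0.6155 0.0598 0.2149] yaz -77.02 F [-0.4  1.2  1.8] w 41.0 ff 0.8
[98.  91.9 22.9]
4 wood 180
 pct5/50/95 [[108.6, 75.9, 5.5], [113.7, 89.7, 20.9], [117.3, 104.3, 35.8]]
 rear x=0.00y+0.17z+110.3 at centre 113.6 pitch 9.4
5 wood 171
 pct5/50/95 [[107.6, 76.0, 4.6], [111.4, 91.3, 19.0], [113.7, 104.5, 34.7]]
 rear x=0.01y+-0.01z+111.1 at centre 111.5 pitch -0.4
5 nose 81 [10.2 25.6 29.8] y10/90 [12.8 33.7]
```

```bash
cat >> h.py <<'E'
def push(x,y=90,z=17): return (bed(pb,(x,y,z))[0]+.0095*np.array([np.cos(pb[2]),np.sin(pb[2]),0])+[0,0,.025]).round(4)
def pushx():
    from station import ctrl
    p=np.array(ctrl.get_state()["tool_pos"])-.0095*np.array([np.cos(pb[2]),np.sin(pb[2]),0])-[0,0,.025]
    return ((p-[pb[0],pb[1],.14])@Rb(pb[2])*1000).round(1)
E
python3 - <<'E'
from h import *
s=push(120);
plan((.6155,.0598,.29,-77.1),(s[0],s[1],.29,-77.1),(*s,-77.1),(*push(65),-77.1),(*push(60),-77.1))
E
```

```text
t 13.9 tcp [0.6156 0.0599 0.2149] yaz -77.02 F [-0.6  0.1  1.8] w 41.1 ff 0.8
  rows 4: linear [-0.001, 0.001, -0.751] yaw 0.004  total [-0.0, 0.0, -3.0] yaw 0.02
  rows 2: linear [0.631, 0.038, 0.0] yaw 0.000  total [1.26, 0.08, 0.0] yaw 0.00
  rows 3: linear [0.0, 0.0, 0.671] yaw 0.000  total [0.0, 0.0, 2.01] yaw 0.00
  rows 3: linear [-0.635, -0.0, 0.367] yaw 0.000  total [-1.9, -0.0, 1.1] yaw 0.00
  rows 1: linear [-0.173, 0.001, 0.1] yaw 0.000  total [-0.17, 0.0, 0.1] yaw 0.00
```

>>> drive_tool(
  deltas=[
    {"linear": [0, 0, 0], "yaw": 0},
    {"linear": [0, 0, 0], "yaw": 0},
    {"linear": [0, 0, -0.3], "yaw": 0},
    {"linear": [0, 0, -0.6], "yaw": 0},
    {"linear": [0, 0, -0.7], "yaw": 0},
    {"linear": [0, 0, -0.7], "yaw": 0},
    {"linear": [0, 0, -0.7], "yaw": 0},
  ],
  jaw=0.1,
)

```text
time_s: 14.48
tool_pos: [0.6152, 0.0597, 0.2907]
tool_rot: [[0.974, 0.224, -0.0], [0.224, -0.974, -0.0], [-0.0, 0.0, -1.0]]
contact_force: [0.8, 0.8, 0.5]
grip_width: 0.547
finger_force: 0.0
```

```bash
python3 - <<'E'
from h import *
from station import ctrl
s=push(120);
plan((s[0],s[1],.29,-77.1),(*s,-77.1),(*push(65),-77.1),(*push(60),-77.1))
c=ctrl.camera("scene");wood(c);red(c)
E
```

```text
t 14.48 tcp [0.6152 0.0597 0.2907] yaz -77.03 F [0.8 0.8 0.5] w 50.4 ff 0.0
  rows 2: linear [0.638, 0.038, 0.014] yaw 0.007  total [1.28, 0.08, 0.03] yaw 0.01
  rows 3: linear [0.0, 0.0, 0.671] yaw 0.000  total [0.0, 0.0, 2.01] yaw 0.00
  rows 3: linear [-0.635, -0.0, 0.367] yaw 0.000  total [-1.9, -0.0, 1.1] yaw 0.00
  rows 1: linear [-0.173, 0.001, 0.1] yaw 0.000  total [-0.17, 0.0, 0.1] yaw 0.00
 wood 455
 pct5/50/95 [[27.9, 75.5, 5.4], [95.9, 82.9, 25.9], [112.9, 103.7, 36.4]]
 rear x=0.45y+-0.83z+75.6 at centre 101.8 pitch -39.5
 nose 81 [10.6 25.2 29.5] y10/90 [13.2 34.3]
 pin 11 [11.8 92.8 39.8] y10/90 [91.6 95.7]
```

>>> drive_tool(
  deltas=[
    {"linear": [0.65, 0.04, 0], "yaw": 0},
    {"linear": [0.65, 0.04, 0], "yaw": 0},
    {"linear": [0, 0, 0], "yaw": 0},
    {"linear": [0, 0, 0], "yaw": 0},
    {"linear": [0, 0, 0.6], "yaw": 0},
    {"linear": [0, 0, 0.6], "yaw": 0},
    {"linear": [0, 0, 0.5], "yaw": 0},
    {"linear": [0, 0, 0.3], "yaw": 0},
    {"linear": [0, 0, 0], "yaw": 0},
  ],
  jaw=-1,
)

```text
time_s: 15.28
tool_pos: [0.6457, 0.065, 0.2374]
tool_rot: [[0.974, 0.224, -0.004], [0.224, -0.974, -0.001], [-0.004, -0.0, -1.0]]
contact_force: [-1.6, 0.4, 0.1]
grip_width: 0.006
finger_force: 0.0
```

>>> drive_tool(
  deltas=[
    {"linear": [-0.16, 0, 0.092], "yaw": 0},
    {"linear": [-0.16, 0, 0.092], "yaw": 0},
    {"linear": [-0.16, 0, 0.092], "yaw": 0},
    {"linear": [-0.16, 0, 0.092], "yaw": 0},
    {"linear": [-0.16, 0, 0.092], "yaw": 0},
    {"linear": [-0.16, 0, 0.092], "yaw": 0},
  ],
)

```text
time_s: 15.78
tool_pos: [0.6272, 0.0601, 0.2285]
tool_rot: [[0.974, 0.225, 0.009], [0.225, -0.974, 0.001], [0.009, 0.001, -1.0]]
contact_force: [6.3, 0.0, 3.6]
grip_width: 0.003
finger_force: 3.6
```

```bash
python3 - <<'E'
from h import *
from station import ctrl
print(pushx())
plan((*push(65),-77.1),(*push(60),-77.1))
c=ctrl.camera("scene");red(c)
E
```

```text
[96.9 89.5 17.3]
t 15.78 tcp [0.6272 0.0601 0.2285] yaz -77.01 F [6.3 0.  3.6] w 0.3 ff 3.6
  rows 2: linear [-0.549, -0.01, 0.325] yaw 0.009  total [-1.1, -0.02, 0.65] yaw 0.02
  rows 1: linear [-0.173, 0.001, 0.1] yaw 0.000  total [-0.17, 0.0, 0.1] yaw 0.00
 nose 86 [10.3 31.  28.9] y10/90 [18.2 38.8]
```

>>> drive_tool(
  deltas=[
    {"linear": [-0.14, 0, 0.082], "yaw": 0},
    {"linear": [-0.14, 0, 0.082], "yaw": 0},
    {"linear": [-0.14, 0, 0.082], "yaw": 0},
    {"linear": [-0.14, 0, 0.082], "yaw": 0},
    {"linear": [-0.14, 0, 0.082], "yaw": 0},
    {"linear": [-0.14, 0, 0.082], "yaw": 0},
    {"linear": [-0.14, 0, 0.082], "yaw": 0},
  ],
)

```text
time_s: 16.42
tool_pos: [0.6045, 0.0535, 0.2148]
tool_rot: [[0.975, 0.224, 0.011], [0.224, -0.975, 0.0], [0.011, 0.002, -1.0]]
contact_force: [7.4, -1.2, 4.9]
grip_width: 0.004
finger_force: 4.2
```

```bash
python3 - <<'E'
from h import *
from station import ctrl
print(pushx())
plan((*push(65),-77.1),(*push(60),-77.1))
c=ctrl.camera("scene");red(c)
E
```

```text
[69.6 88.2 17.3]
t 16.42 tcp [0.6045 0.0535 0.2148] yaz -77.06 F [ 7.4 -1.2  4.9] w 0.4 ff 4.2
  rows 1: linear [-0.155, -0.074, 0.102] yaw 0.009  total [-0.15, -0.07, 0.1] yaw 0.01
  rows 1: linear [-0.173, 0.001, 0.1] yaw 0.000  total [-0.17, 0.0, 0.1] yaw 0.00
 nose 33 [ 5.7 29.6 30.2] y10/90 [28.1 35.2]
```

>>> drive_tool(
  deltas=[
    {"linear": [-0.11, -0.02, 0.064], "yaw": 0},
    {"linear": [-0.11, -0.02, 0.064], "yaw": 0},
    {"linear": [-0.11, -0.02, 0.064], "yaw": 0},
    {"linear": [0, 0, 0], "yaw": 0},
  ],
)

```text
time_s: 16.8
tool_pos: [0.5937, 0.0526, 0.2084]
tool_rot: [[0.975, 0.224, 0.005], [0.224, -0.975, -0.001], [0.005, 0.002, -1.0]]
contact_force: [4.0, -2.8, 2.3]
grip_width: 0.006
finger_force: 2.2
```

```bash
python3 - <<'E'
from h import *
print(pushx());plan()
E
```

```text
[57.2 89.8 17.1]
t 16.8 tcp [0.5937 0.0526 0.2084] yaz -77.08 F [ 4.  -2.8  2.3] w 0.5 ff 2.2
```

>>> drive_tool(
  deltas=[
    {"linear": [-0.05, 0, 0.03], "yaw": 0},
    {"linear": [-0.05, 0, 0.03], "yaw": 0},
    {"linear": [0, 0, 0], "yaw": 0},
  ],
)

```text
time_s: 17.05
tool_pos: [0.5934, 0.0525, 0.2083]
tool_rot: [[0.975, 0.224, 0.01], [0.224, -0.975, 0.0], [0.01, 0.002, -1.0]]
contact_force: [8.1, -2.4, 5.9]
grip_width: 0.004
finger_force: 4.1
```

```bash
python3 - <<'E'
from h import *
print(pushx());plan()
E
```

```text
[56.8 89.7 17.2]
t 17.05 tcp [0.5934 0.0525 0.2083] yaz -77.06 F [ 8.1 -2.4  5.9] w 0.4 ff 4.1
```

>>> drive_tool(
  deltas=[
    {"linear": [-0.09, 0, 0.05], "yaw": 0},
    {"linear": [-0.09, 0, 0.05], "yaw": 0},
    {"linear": [0, 0, 0], "yaw": 0},
  ],
)

```text
time_s: 17.3
tool_pos: [0.5928, 0.0523, 0.2082]
tool_rot: [[0.974, 0.224, 0.019], [0.224, -0.975, 0.002], [0.018, 0.003, -1.0]]
contact_force: [12.5, -0.3, 9.2]
grip_width: 0.003
finger_force: 7.7
```

```bash
python3 - <<'E'
from h import *
print(pushx());plan()
E
```

```text
[56.2 89.6 17.4]
t 17.3 tcp [0.5928 0.0523 0.2082] yaz -77.04 F [12.5 -0.3  9.2] w 0.2 ff 7.7
```

>>> drive_tool(
  deltas=[
    {"linear": [0.4, 0, -0.24], "yaw": 0},
    {"linear": [0.6, 0, -0.5], "yaw": 0},
    {"linear": [0.3, 0, -0.8], "yaw": 0},
    {"linear": [0, 0, -0.9], "yaw": 0},
    {"linear": [0, 0, -0.9], "yaw": 0},
    {"linear": [0, 0, -0.5], "yaw": 0},
  ],
)

```text
time_s: 17.8
tool_pos: [0.6171, 0.0596, 0.3014]
tool_rot: [[0.974, 0.225, 0.002], [0.225, -0.974, 0.001], [0.002, -0.0, -1.0]]
contact_force: [0.5, -0.7, 0.0]
grip_width: 0.007
finger_force: 0.0
```

```bash
python3 - <<'E'
from h import *
from station import ctrl
plan()
c=ctrl.camera("scene");np.savez("/tmp/scene6.npz",**c);red(c)
P=pts(c);b=(P-[pb[0],pb[1],.14])@Rb(pb[2])*1000
hs=cv2.cvtColor(c["img"],cv2.COLOR_BGR2HSV);m=(b[...,1]>70)&(b[...,1]<110)&(b[...,0]>20)&(b[...,0]<140)&(b[...,2]>29)&(b[...,2]<45)&(hs[...,1]>60)&(hs[...,0]<25)&(hs[...,0]>8)
print("handle top",m.sum(),np.percentile(b[m],[3,50,97],axis=0).round(1).tolist())
print(np.round(ctrl.get_state()["joint_positions"],1))
# mould dark
m=(c["img"].max(2)<60)&(b[...,0]>-45)&(b[...,0]<45)&(b[...,1]>-140)&(b[...,1]<35)&(b[...,2]>4)&(b[...,2]<45)
for z0,z1 in((4,15),(15,28),(30,42)):
    k=b[m&(b[...,2]>z0)&(b[...,2]<z1)];print("mould z",z0,len(k),np.percentile(k,[2,50,98],axis=0).round(1).tolist())
c=load("top0");P=pts(c);b=(P-[pb[0],pb[1],.14])@Rb(pb[2])*1000
m=(c["img"].max(2)<60)&(b[...,0]>-45)&(b[...,0]<45)&(b[...,1]>-140)&(b[...,1]<35)&(b[...,2]>30)&(b[...,2]<45)
k=b[m];print("top mould",len(k),np.percentile(k,[2,50,98],axis=0).round(1).tolist())
E
```

```text
t 17.8 tcp [0.6171 0.0596 0.3014] yaz -77.02 F [ 0.5 -0.7  0. ] w 0.6 ff 0.0
 nose 87 [10.  43.  29.2] y10/90 [30.1 50.9]
 pin 8 [ 12.4 108.8  40.4] y10/90 [107.6 110.1]
handle top 97 [[22.4, 74.5, 29.6], [44.9, 87.2, 35.5], [58.0, 103.9, 36.6]]
[-24.8  22.   22.3  91.5  -8.9  67.9 -77.6]
mould z 4 217 [[-2.3, -125.7, 4.2], [22.7, -56.8, 10.5], [25.8, 21.7, 14.8]]
mould z 15 370 [[-20.7, -125.6, 15.2], [21.4, -55.2, 21.5], [25.7, 21.6, 27.4]]
mould z 30 311 [[-25.4, -125.5, 30.3], [8.8, -73.6, 36.4], [24.7, -4.8, 38.7]]
top mould 283 [[-27.6, -121.6, 30.8], [-2.7, -54.6, 35.7], [23.7, -1.7, 42.9]]
```

```bash
python3 - <<'E'
from h import *
from station import ctrl
s=ctrl.get_state();R=np.array(s["tool_rot"]);p=np.array(s["tool_pos"])
for cn in("scene6",):
    c=load(cn);P=pts(c);T=(P-p)@R*1000
    m=(c["depth"]>0)&(abs(T[...,0])<14)&(abs(T[...,1])<60)&(T[...,2]>-60)&(T[...,2]<30)
    q=T[m]
    for z in range(-60,30,6):
        k=q[(q[:,2]>=z)&(q[:,2]<z+6)]
        if len(k):print(z,len(k),"y",np.percentile(k[:,1],[2,98]).round(1),"x",np.percentile(k[:,0],[2,98]).round(1))
# rib profile along y at mid x from top0
c=load("top0");P=pts(c);b=(P-[pb[0],pb[1],.14])@Rb(pb[2])*1000
m=(abs(b[...,0])<15)&(b[...,1]>-130)&(b[...,1]<30)&(b[...,2]>5)
q=b[m]
print("y:zmax/median",[(y,int(len(k)),float(np.median(k).round(0)),float(k.max().round(0))) for y in range(-130,30,5) for k in [q[(q[:,1]>=y)&(q[:,1]<y+5)][:,2]] if len(k)])
E
```

```text
-60 8 y [30.1 32.3] x [-13.3  13.5]
-54 5 y [30.7 31.2] x [ 3.2 11.1]
-48 9 y [30.6 31.6] x [-0.7 11.3]
-42 9 y [30.  31.6] x [-4.2  4.5]
-36 3 y [29.6 30.5] x [-13.1  -9.2]
-30 1 y [20.6 20.6] x [7.4 7.4]
-24 7 y [-11.2  20.4] x [ 1.8 10.1]
-18 31 y [-16.2  20.1] x [-3.9 11.8]
-12 39 y [-14.7  19.3] x [-7.6 11.2]
-6 45 y [-17.3  19.3] x [-10.2  11.3]
0 37 y [-15.  19.] x [-10.7  10.7]
6 40 y [-15.3  18.7] x [-10.  12.]
12 23 y [-14.7  17.6] x [ 7.1 10.8]
18 15 y [-8.6  9.3] x [ 7.5 10.8]
24 4 y [-3.4  6.5] x [ 7.8 10.2]
y:zmax/median [(-130, 1, 33.0, 33.0), (-125, 17, 36.0, 40.0), (-120, 11, 34.0, 38.0), (-115, 18, 36.0, 41.0), (-110, 14, 34.0, 38.0), (-105, 13, 36.0, 43.0), (-100, 12, 37.0, 41.0), (-95, 15, 37.0, 42.0), (-90, 17, 34.0, 39.0), (-85, 13, 35.0, 42.0), (-80, 17, 36.0, 42.0), (-75, 16, 34.0, 43.0), (-70, 13, 36.0, 41.0), (-65, 12, 35.0, 39.0), (-60, 16, 33.0, 40.0), (-55, 13, 36.0, 42.0), (-50, 16, 33.0, 42.0), (-45, 14, 35.0, 40.0), (-40, 12, 35.0, 40.0), (-35, 17, 34.0, 41.0), (-30, 11, 37.0, 42.0), (-25, 15, 35.0, 40.0), (-20, 13, 38.0, 43.0), (-15, 16, 35.0, 41.0), (-10, 15, 35.0, 46.0), (-5, 18, 35.0, 43.0), (0, 13, 19.0, 25.0), (5, 14, 21.0, 26.0), (10, 13, 28.0, 36.0), (15, 14, 32.0, 38.0), (20, 16, 31.0, 33.0), (25, 15, 31.0, 36.0)]
```

```bash
cat >> h.py <<'E'
hv=np.array([np.cos(pb[2]),np.sin(pb[2]),0])
def mt(Xc,Z,y=-51): return (bed(pb,(-1,y,0))[0]+Xc/1000*hv+[0,0,(Z+25)/1000]).round(4)
def mrel():
    from station import ctrl
    p=np.array(ctrl.get_state()["tool_pos"])-bed(pb,(-1,-51,0))[0];return dict(X=round(p@hv*1000,1),Y=round((p@[-hv[1],hv[0],0])*1000,1),Ztip=round(p[2]*1000-25,1))
E
python3 - <<'E'
from h import *
a=mt(-11,70);print(a)
plan((.6171,.0596,.3014,12.88),(a[0],a[1],.3014,12.88),(*a,12.88),(*mt(-11,20),12.88))
E
```

```text
[ 0.5643 -0.0985  0.2345]
t 17.85 tcp [0.6181 0.0596 0.3033] yaz -77.03 F [1.3 0.9 2.3] w 0.3 ff 0.0
  rows 19: linear [-0.002, -0.001, 0.004] yaw -0.946  total [-0.04, -0.01, 0.08] yaw -17.98
  rows 8: linear [-0.712, -0.434, 0.0] yaw 0.000  total [-5.69, -3.47, 0.0] yaw 0.00
  rows 3: linear [0.0, 0.0, 0.892] yaw 0.000  total [0.0, 0.0, 2.68] yaw 0.00
  rows 3: linear [0.0, 0.0, 0.667] yaw 0.000  total [0.0, 0.0, 2.0] yaw 0.00
```

>>> drive_tool(
  deltas=[
    {"linear": [0, 0, 0], "yaw": -1},
    {"linear": [0, 0, 0], "yaw": -1},
    {"linear": [0, 0, 0], "yaw": -1},
    {"linear": [0, 0, 0], "yaw": -1},
    {"linear": [0, 0, 0], "yaw": -1},
    {"linear": [0, 0, 0], "yaw": -1},
    {"linear": [0, 0, 0], "yaw": -1},
    {"linear": [0, 0, 0], "yaw": -1},
    {"linear": [0, 0, 0], "yaw": -1},
    {"linear": [0, 0, 0], "yaw": -1},
    {"linear": [0, 0, 0], "yaw": -1},
    {"linear": [0, 0, 0], "yaw": -1},
  ],
  jaw=0.57,
)

```text
time_s: 18.85
tool_pos: [0.6157, 0.0596, 0.2975]
tool_rot: [[0.288, 0.957, -0.002], [0.957, -0.288, -0.0], [-0.001, -0.002, -1.0]]
contact_force: [-0.5, 0.3, -0.0]
grip_width: 0.775
finger_force: 0.0
```

>>> drive_tool(
  deltas=[
    {"linear": [0, 0, 0], "yaw": -1},
    {"linear": [0, 0, 0], "yaw": -1},
    {"linear": [0, 0, 0], "yaw": -1},
    {"linear": [0, 0, 0], "yaw": -1},
    {"linear": [0, 0, 0], "yaw": -1},
    {"linear": [0, 0, 0], "yaw": -0.97},
    {"linear": [0, 0, 0], "yaw": 0},
  ],
)

```text
time_s: 19.43
tool_pos: [0.6158, 0.0596, 0.2975]
tool_rot: [[-0.225, 0.974, -0.002], [0.974, 0.225, 0.0], [0.001, -0.002, -1.0]]
contact_force: [0.4, 0.1, 0.9]
grip_width: 0.786
finger_force: 0.0
```

```bash
python3 - <<'E'
from h import *
a=mt(-11,70)
plan((a[0],a[1],.3014,12.88),(*a,12.88),(*mt(-11,20),12.88))
E
```

```text
t 19.43 tcp [0.6158 0.0596 0.2975] yaz 13.01 F [0.4 0.1 0.9] w 72.3 ff 0.0
  rows 8: linear [-0.712, -0.429, -0.019] yaw 0.003  total [-5.7, -3.43, -0.15] yaw 0.03
  rows 3: linear [0.0, 0.0, 0.892] yaw 0.000  total [0.0, 0.0, 2.68] yaw 0.00
  rows 3: linear [0.0, 0.0, 0.667] yaw 0.000  total [0.0, 0.0, 2.0] yaw 0.00
```

>>> drive_tool(
  deltas=[
    {"linear": [-0.81, -0.49, 0], "yaw": 0.03},
    {"linear": [-0.81, -0.49, 0], "yaw": 0},
    {"linear": [-0.81, -0.49, 0], "yaw": 0},
    {"linear": [-0.81, -0.49, 0], "yaw": 0},
    {"linear": [-0.81, -0.49, 0], "yaw": 0},
    {"linear": [-0.81, -0.49, 0], "yaw": 0},
    {"linear": [-0.84, -0.49, 0], "yaw": 0},
    {"linear": [0, 0, 0.84], "yaw": 0},
    {"linear": [0, 0, 0.84], "yaw": 0},
    {"linear": [0, 0, 0.84], "yaw": 0},
    {"linear": [0, 0, 0], "yaw": 0},
    {"linear": [0, 0, 0], "yaw": 0},
  ],
)

```text
time_s: 20.43
tool_pos: [0.563, -0.098, 0.2344]
tool_rot: [[-0.218, 0.976, -0.004], [0.976, 0.218, 0.0], [0.001, -0.004, -1.0]]
contact_force: [-0.5, 0.1, 0.4]
grip_width: 0.784
finger_force: 0.0
```

```bash
python3 - <<'E'
from h import *
from station import ctrl
print(mrel());plan((*mt(-11,22),12.88),(*mt(-10.5,19),12.88))
c=ctrl.camera("scene");red(c)
E
```

```text
{'X': np.float64(-12.1), 'Y': np.float64(0.7), 'Ztip': np.float64(69.9)}
t 20.43 tcp [ 0.563  -0.098   0.2344] yaz 12.58 F [-0.5  0.1  0.4] w 72.1 ff 0.0
  rows 3: linear [-0.01, 0.015, 0.639] yaw -0.020  total [-0.03, 0.04, 1.92] yaw -0.06
  rows 1: linear [-0.001, 0.02, 0.12] yaw 0.000  total [-0.0, 0.02, 0.12] yaw 0.00
 nose 84 [10.1 43.  29.6] y10/90 [29.9 50.9]
 pin 8 [ 10.7 109.   40.4] y10/90 [107.5 111.2]
```

>>> drive_tool(
  deltas=[
    {"linear": [-0.02, 0, 0.64], "yaw": -0.06},
    {"linear": [0, 0, 0.64], "yaw": 0},
    {"linear": [0, 0, 0.64], "yaw": 0},
    {"linear": [0, 0, 0.08], "yaw": 0},
    {"linear": [0, 0, 0], "yaw": 0},
  ],
)

```text
time_s: 20.9
tool_pos: [0.5646, -0.0986, 0.1862]
tool_rot: [[-0.224, 0.975, -0.0], [0.975, 0.224, 0.0], [0.0, -0.0, -1.0]]
contact_force: [-0.3, -0.2, 0.4]
grip_width: 0.788
finger_force: 0.0
```

```bash
python3 - <<'E'
from h import *
print(mrel());plan()
E
```

```text
{'X': np.float64(-10.7), 'Y': np.float64(-0.2), 'Ztip': np.float64(21.7)}
t 20.9 tcp [ 0.5646 -0.0986  0.1862] yaz 12.96 F [-0.3 -0.2  0.4] w 72.5 ff 0.0
```

>>> drive_tool(
  deltas=[
    {"linear": [0, -0.05, 0.04], "yaw": 0},
    {"linear": [0, 0, 0.04], "yaw": 0},
    {"linear": [0, 0, 0.04], "yaw": 0},
    {"linear": [0, 0, 0.04], "yaw": 0},
    {"linear": [0, 0, 0], "yaw": 0},
  ],
  jaw=0.48,
)

```text
time_s: 21.32
tool_pos: [0.5635, -0.099, 0.1821]
tool_rot: [[-0.224, 0.974, 0.001], [0.974, 0.224, 0.0], [-0.0, 0.001, -1.0]]
contact_force: [0.2, -0.3, -1.0]
grip_width: 0.738
finger_force: 0.0
```

```bash
python3 - <<'E'
from h import *
print(mrel());plan()
E
```

```text
{'X': np.float64(-11.9), 'Y': np.float64(-0.4), 'Ztip': np.float64(17.6)}
t 21.32 tcp [ 0.5635 -0.099   0.1821] yaz 12.97 F [ 0.2 -0.3 -1. ] w 67.9 ff 0.0
```

Descend until contact.

>>> drive_tool(
  deltas=[
    {"linear": [0, 0, 0.04], "yaw": 0},
    {"linear": [0, 0, 0.04], "yaw": 0},
    {"linear": [0, 0, 0.04], "yaw": 0},
    {"linear": [0, 0, 0], "yaw": 0},
  ],
)

```text
time_s: 21.65
tool_pos: [0.5637, -0.0991, 0.1811]
tool_rot: [[-0.225, 0.974, 0.001], [0.974, 0.225, 0.0], [0.0, 0.002, -1.0]]
contact_force: [-6.2, 1.2, 16.1]
grip_width: 0.741
finger_force: 8.4
```

```bash
python3 - <<'E'
from h import *
print(mrel());plan()
E
```

```text
{'X': np.float64(-11.7), 'Y': np.float64(-0.5), 'Ztip': np.float64(16.6)}
t 21.65 tcp [ 0.5637 -0.0991  0.1811] yaz 12.98 F [-6.2  1.2 16.1] w 68.2 ff 8.4
```

>>> drive_tool(
  deltas=[
    {"linear": [0, -0.03, 0], "yaw": 0},
    {"linear": [0, 0, 0], "yaw": 0},
    {"linear": [0, 0, 0], "yaw": 0},
    {"linear": [0, 0, 0], "yaw": 0},
  ],
  jaw=0.38,
  force=15,
)

```text
time_s: 21.98
tool_pos: [0.5628, -0.0994, 0.1796]
tool_rot: [[-0.224, 0.975, 0.001], [0.975, 0.224, -0.0], [-0.0, 0.001, -1.0]]
contact_force: [-2.3, 0.6, 7.8]
grip_width: 0.69
finger_force: 3.8
```

```bash
python3 - <<'E'
from h import *
print(mrel());plan()
E
```

```text
{'X': np.float64(-12.7), 'Y': np.float64(-0.6), 'Ztip': np.float64(15.1)}
t 21.98 tcp [ 0.5628 -0.0994  0.1796] yaz 12.96 F [-2.3  0.6  7.8] w 63.5 ff 3.8
```

>>> drive_tool(
  deltas=[
    {"linear": [0, 0, 0], "yaw": 0},
    {"linear": [0, 0, 0], "yaw": 0},
    {"linear": [0, 0, 0], "yaw": 0},
    {"linear": [0, 0, 0], "yaw": 0},
  ],
  jaw=0.1,
  force=15,
)

```text
time_s: 22.32
tool_pos: [0.5628, -0.0994, 0.1795]
tool_rot: [[-0.224, 0.974, 0.0], [0.974, 0.224, -0.0], [-0.0, 0.0, -1.0]]
contact_force: [-2.5, -0.2, 7.9]
grip_width: 0.671
finger_force: 14.2
```

```bash
python3 - <<'E'
from h import *
print(mrel());plan()
E
```

```text
{'X': np.float64(-12.7), 'Y': np.float64(-0.6), 'Ztip': np.float64(15.0)}
t 22.32 tcp [ 0.5628 -0.0994  0.1795] yaz 12.97 F [-2.5 -0.2  7.9] w 61.8 ff 14.2
```

>>> drive_tool(
  deltas=[
    {"linear": [0, 0, -0.08], "yaw": 0},
    {"linear": [0, 0, -0.04], "yaw": 0},
    {"linear": [0, 0, -0.04], "yaw": 0},
    {"linear": [0, 0, -0.04], "yaw": 0},
    {"linear": [0, 0, -0.04], "yaw": 0},
    {"linear": [0, 0, -0.04], "yaw": 0},
    {"linear": [0, 0, 0], "yaw": 0},
  ],
  force=25,
)

```text
time_s: 22.9
tool_pos: [0.5626, -0.0992, 0.1858]
tool_rot: [[-0.225, 0.974, 0.0], [0.974, 0.225, -0.0], [-0.0, 0.0, -1.0]]
contact_force: [-0.6, -0.7, -2.5]
grip_width: 0.671
finger_force: 22.8
```

```bash
cat >> h.py <<'E'
def mould(c,tag):
    P=pts(c);b=(P-[pb[0],pb[1],.14])@Rb(pb[2])*1000
    for y0,y1 in((-126,-85),(-30,0)):
        m=(c["img"].max(2)<65)&(c["depth"]>0)&(b[...,0]>-45)&(b[...,0]<45)&(b[...,1]>y0)&(b[...,1]<y1)&(b[...,2]>3)&(b[...,2]<75)
        k=b[m];print(tag,(y0,y1),len(k),np.percentile(k,[3,50,97],axis=0)[:,[0,2]].round(1).tolist())
E
python3 - <<'E'
from h import *
from station import ctrl
print(mrel());plan()
c=ctrl.camera("scene");np.savez("/tmp/scene7.npz",**c);red(c);mould(load("scene6"),6);mould(c,7)
E
```

```text
{'X': np.float64(-12.8), 'Y': np.float64(-0.4), 'Ztip': np.float64(21.3)}
t 22.9 tcp [ 0.5626 -0.0992  0.1858] yaz 12.98 F [-0.6 -0.7 -2.5] w 61.7 ff 22.8
 nose 77 [10.5 43.  30.3] y10/90 [30.2 50.8]
 pin 8 [ 11.4 108.9  40.5] y10/90 [107.7 110.3]
6 (-126, -85) 318 [[-21.1, 6.5], [19.5, 25.6], [25.0, 38.3]]
6 (-30, 0) 183 [[-17.3, 4.2], [21.8, 24.4], [25.2, 38.3]]
7 (-126, -85) 335 [[-21.1, 9.4], [22.9, 27.9], [27.6, 43.6]]
7 (-30, 0) 2 [[25.8, 8.2], [27.0, 8.7], [28.3, 9.1]]
```

>>> drive_tool(
  deltas=[
    {"linear": [0, 0, -0.1], "yaw": 0},
    {"linear": [0, 0, -0.2], "yaw": 0},
    {"linear": [0, 0, -0.3], "yaw": 0},
    {"linear": [0, 0, -0.4], "yaw": 0},
    {"linear": [0, 0, -0.5], "yaw": 0},
    {"linear": [0, 0, -0.5], "yaw": 0},
    {"linear": [0, 0, -0.5], "yaw": 0},
    {"linear": [0, 0, -0.5], "yaw": 0},
    {"linear": [0, 0, -0.5], "yaw": 0},
    {"linear": [0, 0, -0.4], "yaw": 0},
    {"linear": [0, 0, -0.2], "yaw": 0},
    {"linear": [0, 0, 0], "yaw": 0},
  ],
  force=30,
)

```text
time_s: 23.95
tool_pos: [0.5638, -0.0992, 0.2906]
tool_rot: [[-0.225, 0.974, 0.004], [0.974, 0.225, -0.0], [-0.001, 0.004, -1.0]]
contact_force: [0.1, -0.1, -1.9]
grip_width: 0.617
finger_force: 28.5
```

```bash
python3 - <<'E'
from h import *
plan((.4458,.3355,.285,12.97),(.4458,.3355,.285,95.5),(.4458,.3355,.1,95.5))
E
```

```text
t 23.95 tcp [ 0.5638 -0.0992  0.2906] yaz 12.99 F [ 0.1 -0.1 -1.9] w 56.8 ff 28.5
  rows 21: linear [0.857, -0.033, 0.011] yaw 0.000  total [18.01, -0.69, 0.22] yaw 0.00
  rows 17: linear [0.0, 0.0, 0.0] yaw -0.971  total [0.0, 0.0, 0.0] yaw -16.51
  rows 9: linear [0.0, 0.0, 0.822] yaw 0.000  total [0.0, 0.0, 7.4] yaw 0.00
```

>>> drive_tool(
  deltas=[
    {"linear": [0.3, 0, 0], "yaw": 0},
    {"linear": [0.6, -0.03, 0], "yaw": 0},
    {"linear": [0.8, -0.03, 0], "yaw": 0},
    {"linear": [0.8, -0.03, 0], "yaw": 0},
    {"linear": [0.8, -0.03, 0], "yaw": 0},
    {"linear": [0.8, -0.03, 0], "yaw": 0},
    {"linear": [0.8, -0.03, 0], "yaw": 0},
    {"linear": [0.8, -0.03, 0], "yaw": 0},
    {"linear": [0.8, -0.03, 0], "yaw": 0},
    {"linear": [0.8, -0.03, 0], "yaw": 0},
    {"linear": [0.8, -0.03, 0], "yaw": 0},
    {"linear": [0.8, -0.03, 0], "yaw": 0},
  ],
)

```text
time_s: 24.95
tool_pos: [0.5033, 0.1171, 0.2873]
tool_rot: [[-0.225, 0.974, -0.002], [0.974, 0.225, -0.0], [0.0, -0.002, -1.0]]
contact_force: [0.9, 0.6, -1.8]
grip_width: 0.616
finger_force: 28.5
```

>>> drive_tool(
  deltas=[
    {"linear": [0.8, -0.03, 0], "yaw": 0},
    {"linear": [0.8, -0.03, 0], "yaw": 0},
    {"linear": [0.8, -0.03, 0], "yaw": 0},
    {"linear": [0.8, -0.03, 0], "yaw": 0},
    {"linear": [0.8, -0.03, 0], "yaw": 0},
    {"linear": [0.8, -0.03, 0], "yaw": 0},
    {"linear": [0.8, -0.03, 0], "yaw": 0},
    {"linear": [0.8, -0.03, 0], "yaw": 0},
    {"linear": [0.8, -0.03, 0], "yaw": 0},
    {"linear": [0.8, -0.03, 0], "yaw": 0},
    {"linear": [0.6, -0.03, 0], "yaw": 0},
    {"linear": [0.4, 0, 0], "yaw": 0},
  ],
)

```text
time_s: 25.95
tool_pos: [0.4439, 0.3354, 0.2872]
tool_rot: [[-0.227, 0.974, -0.002], [0.974, 0.227, -0.0], [0.0, -0.002, -1.0]]
contact_force: [1.0, -0.3, -1.3]
grip_width: 0.618
finger_force: 28.5
```

>>> drive_tool(
  deltas=[
    {"linear": [0, 0, 0], "yaw": -0.3},
    {"linear": [0, 0, 0], "yaw": -0.7},
    {"linear": [0, 0, 0], "yaw": -0.9},
    {"linear": [0, 0, 0], "yaw": -0.9},
    {"linear": [0, 0, 0], "yaw": -0.9},
    {"linear": [0, 0, 0], "yaw": -0.9},
    {"linear": [0, 0, 0], "yaw": -0.9},
    {"linear": [0, 0, 0], "yaw": -0.9},
    {"linear": [0, 0, 0], "yaw": -0.9},
    {"linear": [0, 0, 0], "yaw": -0.9},
    {"linear": [0, 0, 0], "yaw": -0.9},
    {"linear": [0, 0, 0], "yaw": -0.9},
  ],
)

```text
time_s: 26.95
tool_pos: [0.4456, 0.3327, 0.2875]
tool_rot: [[-0.892, 0.451, -0.001], [0.451, 0.892, -0.001], [0.001, -0.001, -1.0]]
contact_force: [0.2, -1.7, -2.4]
grip_width: 0.621
finger_force: 28.5
```

>>> drive_tool(
  deltas=[
    {"linear": [0, 0, 0], "yaw": -0.9},
    {"linear": [0, 0, 0], "yaw": -0.9},
    {"linear": [0, 0, 0], "yaw": -0.9},
    {"linear": [0, 0, 0], "yaw": -0.9},
    {"linear": [0, 0, 0], "yaw": -0.9},
    {"linear": [0, 0, 0], "yaw": -0.9},
    {"linear": [0, 0, 0], "yaw": -0.7},
    {"linear": [0, 0, 0], "yaw": -0.41},
    {"linear": [0, 0, 0], "yaw": 0},
  ],
)

```text
time_s: 27.7
tool_pos: [0.4457, 0.3327, 0.2875]
tool_rot: [[-0.995, -0.097, -0.001], [-0.097, 0.995, -0.001], [0.001, -0.001, -1.0]]
contact_force: [-1.5, 0.2, -3.2]
grip_width: 0.613
finger_force: 28.5
```

```bash
python3 - <<'E'
from h import *
from station import ctrl
plan((.4458,.3355,.1,95.5))
s=ctrl.get_state();R=np.array(s["tool_rot"]);p=np.array(s["tool_pos"])
c=ctrl.camera("scene");np.savez("/tmp/scene8.npz",**c);red(c)
P=pts(c);T=(P-p)@R*1000
m=(c["depth"]>0)&(abs(T[...,1])<40)&(abs(T[...,0])<95)&(abs(T[...,0])>14)&(T[...,2]>-20)&(T[...,2]<70)&(P[...,2]>.1)
q=T[m];print(len(q),np.percentile(q,[1,50,99],axis=0).round(1).tolist())
for x0 in(-90,-70,-50,-30,15,35,55,70):
    k=q[(q[:,0]>=x0)&(q[:,0]<x0+20)]
    if len(k):print(x0,len(k),np.percentile(k,[2,98],axis=0)[:,1:].round(1).tolist())
u0,v0,f=340,60,5
q=proj(c,p)[0];u0,v0=int(max(0,min(q[0]-60,440))),int(max(0,q[1]-45));print(u0,v0)
cv2.imwrite("pics/m1.png",cv2.resize(c["img"][v0:v0+110,u0:u0+120],None,fx=5,fy=5,interpolation=cv2.INTER_CUBIC))
E
```

```text
t 27.7 tcp [0.4457 0.3327 0.2875] yaz 95.57 F [-1.5  0.2 -3.2] w 56.4 ff 28.5
  rows 9: linear [-0.002, 0.013, 0.833] yaw 0.002  total [-0.02, 0.11, 7.5] yaw 0.01
 nose 88 [ 9.6 43.3 29.4] y10/90 [30.1 50.2]
 pin 11 [ 12.2 109.2  41.5] y10/90 [107.3 110.8]
720 [[-74.6, -29.4, 3.5], [-48.8, -8.1, 21.3], [70.1, 25.6, 54.8]]
-90 201 [[-26.4, 8.1], [27.3, 52.6]]
-70 136 [[-29.4, 7.3], [16.5, 54.9]]
-50 155 [[-28.6, 6.1], [17.8, 52.8]]
-30 122 [[-29.2, 4.1], [21.5, 51.5]]
15 57 [[-24.9, 2.5], [19.8, 50.6]]
35 27 [[-29.7, 22.6], [-16.9, 53.0]]
55 20 [[-24.7, 31.4], [-17.5, 50.0]]
70 8 [[-24.5, 31.0], [-17.7, 49.5]]
337 79
```

View pics/m1.png

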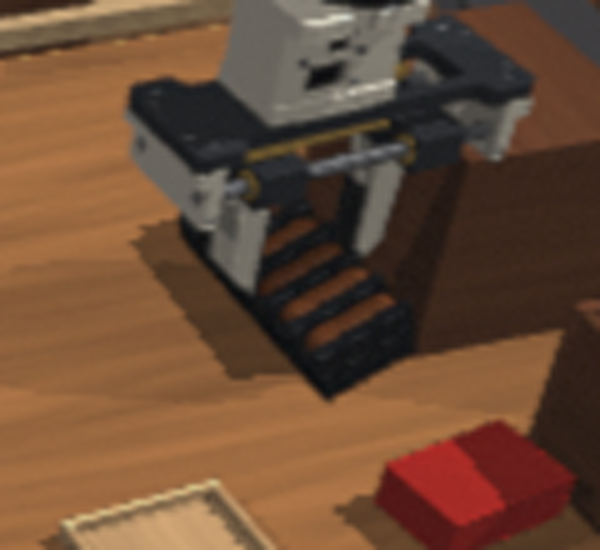

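```bash
python3 - <<'E'
from h import *
from station import ctrl
s=ctrl.get_state();R=np.array(s["tool_rot"]);p=np.array(s["tool_pos"])
c=load("scene8");P=pts(c);T=(P-p)@R*1000
m=(c["depth"]>0)&(abs(T[...,1])<40)&(T[...,0]<-69)&(T[...,0]>-82)&(T[...,2]>-5)&(T[...,2]<70)&(P[...,2]>.1)
q=T[m]
for y in range(-32,34,6):
    k=q[(q[:,1]>=y)&(q[:,1]<y+6)]
    if len(k):print(y+3,len(k),np.percentile(k[:,2],[2,98]).round(1))
E
```

```text
-29 8 [23.2 30.1]
-23 18 [20.5 47.1]
-17 25 [18.4 56.1]
-11 24 [17.3 53.8]
-5 28 [14.7 52.7]
1 24 [13.5 48.5]
7 25 [ 9.3 47.3]
13 22 [ 7.  44.8]
19 22 [ 5.9 40.5]
25 12 [21.2 41.3]
31 4 [29.2 38.7]
```

>>> drive_tool(
  deltas=[
    {"linear": [0, -0.1, 0.3], "yaw": 0},
    {"linear": [0, -0.1, 0.6], "yaw": 0},
    {"linear": [0, 0, 0.9], "yaw": 0},
    {"linear": [0, 0, 0.9], "yaw": 0},
    {"linear": [0, 0, 0.9], "yaw": 0},
    {"linear": [0, 0, 0.9], "yaw": 0},
    {"linear": [0, 0, 0.9], "yaw": 0},
    {"linear": [0, 0, 0.9], "yaw": 0},
    {"linear": [0, 0, 0.8], "yaw": 0},
    {"linear": [0, 0, 0.6], "yaw": 0},
    {"linear": [0, 0, 0.4], "yaw": 0},
    {"linear": [0, 0, 0.2], "yaw": 0},
  ],
)

```text
time_s: 28.75
tool_pos: [0.4455, 0.3272, 0.0788]
tool_rot: [[-0.995, -0.096, -0.002], [-0.096, 0.995, -0.002], [0.003, -0.002, -1.0]]
contact_force: [-0.5, 0.0, -2.0]
grip_width: 0.616
finger_force: 28.5
```

>>> drive_tool(
  deltas=[
    {"linear": [0, 0, 0.08], "yaw": 0},
    {"linear": [0, 0, 0.08], "yaw": 0},
    {"linear": [0, 0, 0.08], "yaw": 0},
    {"linear": [0, 0, 0.08], "yaw": 0},
    {"linear": [0, 0, 0.08], "yaw": 0},
    {"linear": [0, 0, 0], "yaw": 0},
  ],
)

```text
time_s: 29.25
tool_pos: [0.4466, 0.3282, 0.0709]
tool_rot: [[-0.995, -0.096, 0.0], [-0.096, 0.995, 0.0], [-0.0, 0.0, -1.0]]
contact_force: [0.2, -0.0, -2.3]
grip_width: 0.616
finger_force: 28.5
```

Now slowly to contact with a softer grip.

>>> drive_tool(
  deltas=[
    {"linear": [0, 0, 0.06], "yaw": 0},
    {"linear": [0, 0, 0.06], "yaw": 0},
    {"linear": [0, 0, 0.06], "yaw": 0},
    {"linear": [0, 0, 0.06], "yaw": 0},
    {"linear": [0, 0, 0.06], "yaw": 0},
    {"linear": [0, 0, 0.06], "yaw": 0},
    {"linear": [0, 0, 0], "yaw": 0},
  ],
  force=18,
)

```text
time_s: 29.83
tool_pos: [0.4463, 0.3283, 0.0618]
tool_rot: [[-0.995, -0.096, -0.0], [-0.096, 0.995, -0.0], [0.0, -0.0, -1.0]]
contact_force: [-1.6, -1.0, -0.0]
grip_width: 0.627
finger_force: 17.1
```

>>> drive_tool(
  deltas=[
    {"linear": [0, 0, 0.06], "yaw": 0},
    {"linear": [0, 0, 0.06], "yaw": 0},
    {"linear": [0, 0, 0], "yaw": 0},
  ],
)

```text
time_s: 30.08
tool_pos: [0.4464, 0.3292, 0.0602]
tool_rot: [[-0.995, -0.098, 0.001], [-0.098, 0.995, 0.001], [-0.001, 0.001, -1.0]]
contact_force: [-3.9, -0.6, 12.4]
grip_width: 0.624
finger_force: 17.5
```

>>> drive_tool(
  deltas=[
    {"linear": [0, 0, 0], "yaw": 0},
    {"linear": [0, 0, 0.04], "yaw": 0},
    {"linear": [0, 0, 0.04], "yaw": 0},
    {"linear": [0, 0, 0.04], "yaw": 0},
    {"linear": [0, 0, 0], "yaw": 0},
  ],
  force=8,
)

```text
time_s: 30.5
tool_pos: [0.4464, 0.3311, 0.057]
tool_rot: [[-0.995, -0.098, 0.002], [-0.098, 0.995, 0.004], [-0.002, 0.004, -1.0]]
contact_force: [-2.3, 2.9, 5.7]
grip_width: 0.629
finger_force: 7.9
```

```bash
cat >> h.py <<'E'
def endface():
    from station import ctrl
    s=ctrl.get_state();R=np.array(s["tool_rot"]);p=np.array(s["tool_pos"]);plan()
    c=ctrl.camera("scene");P=pts(c);T=(P-p)@R*1000
    m=(c["depth"]>0)&(abs(T[...,1])<50)&(T[...,0]<-14)&(T[...,0]>-82)&(P[...,2]>.022)&(T[...,2]>-10)&(c["img"].max(2)<75)
    q=np.c_[T[m],P[m][:,2]*1000]
    for y in range(-36,48,8):
        k=q[(q[:,1]>=y)&(q[:,1]<y+8)]
        if len(k)>3:print(y+4,len(k),"worldz",np.percentile(k[:,3],[2,97]).round(1))
E
python3 -c "
from h import *
endface()"
```

```text
t 30.5 tcp [0.4464 0.3311 0.057 ] yaz 95.64 F [-2.3  2.9  5.7] w 57.8 ff 7.9
-32 15 worldz [31.3 43. ]
-24 66 worldz [23.3 44.3]
-16 44 worldz [27.6 47.5]
-8 37 worldz [27.1 49.3]
0 46 worldz [24.  52.4]
8 45 worldz [26.3 55.3]
16 43 worldz [25.2 57.4]
24 13 worldz [25.1 53.2]
```

>>> drive_tool(
  deltas=[
    {"linear": [0, 0, 0.04], "yaw": 0},
    {"linear": [0, 0, 0.04], "yaw": 0},
    {"linear": [0, 0, 0.04], "yaw": 0},
    {"linear": [0, 0, 0.04], "yaw": 0},
    {"linear": [0, 0, 0], "yaw": 0},
  ],
  force=4,
)

```text
time_s: 30.97
tool_pos: [0.4468, 0.3281, 0.0516]
tool_rot: [[-0.995, -0.096, 0.0], [-0.096, 0.995, 0.0], [-0.0, 0.0, -1.0]]
contact_force: [0.7, 3.1, 1.1]
grip_width: 0.618
finger_force: 3.9
```

```bash
python3 -c "
from h import *
endface()"
```

```text
t 30.97 tcp [0.4468 0.3281 0.0516] yaz 95.51 F [0.7 3.1 1.1] w 56.9 ff 3.9
-32 16 worldz [24.3 42.5]
-24 80 worldz [22.5 44.6]
-16 39 worldz [25.2 44.2]
-8 40 worldz [25.8 48.5]
0 40 worldz [22.7 49.2]
8 41 worldz [23.7 50. ]
16 40 worldz [25.  51.5]
24 15 worldz [26.3 50.4]
```

>>> drive_tool(
  deltas=[
    {"linear": [0, 0, 0.04], "yaw": 0},
    {"linear": [0, 0, 0.04], "yaw": 0},
    {"linear": [0, 0, 0.04], "yaw": 0},
    {"linear": [0, 0, 0.04], "yaw": 0},
    {"linear": [0, 0, 0], "yaw": 0},
  ],
)

```text
time_s: 31.43
tool_pos: [0.4463, 0.3278, 0.0474]
tool_rot: [[-0.995, -0.096, -0.0], [-0.096, 0.995, -0.001], [0.001, -0.001, -1.0]]
contact_force: [1.0, 1.5, 0.1]
grip_width: 0.603
finger_force: 3.9
```

```bash
python3 -c "
from h import *
endface()"
```

```text
t 31.43 tcp [0.4463 0.3278 0.0474] yaz 95.53 F [1.  1.5 0.1] w 55.5 ff 3.9
-32 12 worldz [25.  41.2]
-24 85 worldz [22.7 43.5]
-16 42 worldz [22.9 45.8]
-8 37 worldz [24.  46.7]
0 35 worldz [28.  46.2]
8 35 worldz [24.4 46.6]
16 41 worldz [23.8 47.8]
24 13 worldz [26.  47.3]
```

>>> drive_tool(
  deltas=[
    {"linear": [0, 0, 0.04], "yaw": 0},
    {"linear": [0, 0, 0.04], "yaw": 0},
    {"linear": [0, 0, 0.04], "yaw": 0},
    {"linear": [0, 0, 0], "yaw": 0},
    {"linear": [0, 0, 0], "yaw": 0},
  ],
  force=6,
)

```text
time_s: 31.9
tool_pos: [0.4463, 0.328, 0.0446]
tool_rot: [[-0.995, -0.096, -0.0], [-0.096, 0.995, -0.0], [0.0, -0.0, -1.0]]
contact_force: [-0.3, 1.9, -0.1]
grip_width: 0.595
finger_force: 5.9
```

```bash
python3 -c "
from h import *
endface()"
```

```text
t 31.9 tcp [0.4463 0.328  0.0446] yaz 95.54 F [-0.3  1.9 -0.1] w 54.8 ff 5.9
-32 21 worldz [23. 41.]
-24 75 worldz [23.2 43.7]
-16 39 worldz [24.9 43.8]
-8 42 worldz [25.6 44.8]
0 35 worldz [22.8 45.1]
8 37 worldz [24.5 45.7]
16 31 worldz [24.7 44.7]
24 14 worldz [33.8 46. ]
```

>>> drive_tool(
  deltas=[
    {"linear": [0, 0, 0.04], "yaw": 0},
    {"linear": [0, 0, 0.04], "yaw": 0},
    {"linear": [0, 0, 0], "yaw": 0},
    {"linear": [0, 0, 0], "yaw": 0},
  ],
)

```text
time_s: 32.28
tool_pos: [0.4465, 0.328, 0.0426]
tool_rot: [[-0.995, -0.096, -0.0], [-0.096, 0.995, -0.0], [0.0, -0.0, -1.0]]
contact_force: [-0.2, 2.4, -0.0]
grip_width: 0.589
finger_force: 6.0
```

>>> drive_tool(
  deltas=[
    {"linear": [0, 0, 0], "yaw": 0},
    {"linear": [0, 0, 0], "yaw": 0},
    {"linear": [0, 0, 0], "yaw": 0},
  ],
  jaw=0.23,
)

```text
time_s: 32.53
tool_pos: [0.4465, 0.3273, 0.0425]
tool_rot: [[-0.995, -0.096, -0.0], [-0.096, 0.995, -0.001], [0.001, -0.001, -1.0]]
contact_force: [0.2, 0.3, -0.4]
grip_width: 0.611
finger_force: 0.0
```

>>> drive_tool(
  deltas=[
    {"linear": [0, 0, 0], "yaw": 0},
    {"linear": [0, 0, 0], "yaw": 0},
    {"linear": [0, 0, 0], "yaw": 0},
    {"linear": [0, 0, 0], "yaw": 0},
  ],
  jaw=0.5,
)

```text
time_s: 32.87
tool_pos: [0.4465, 0.3281, 0.0428]
tool_rot: [[-0.995, -0.096, -0.0], [-0.096, 0.995, -0.0], [0.0, -0.0, -1.0]]
contact_force: [0.8, -0.0, -1.1]
grip_width: 0.75
finger_force: 0.0
```

>>> drive_tool(
  deltas=[
    {"linear": [0, 0, -0.2], "yaw": 0},
    {"linear": [0, 0, -0.4], "yaw": 0},
    {"linear": [0, 0, -0.6], "yaw": 0},
    {"linear": [0, 0, -0.8], "yaw": 0},
    {"linear": [0, 0, -0.9], "yaw": 0},
    {"linear": [0, 0, -0.9], "yaw": 0},
    {"linear": [0, 0, -0.9], "yaw": 0},
    {"linear": [0, 0, -0.9], "yaw": 0},
    {"linear": [0, 0, -0.5], "yaw": 0},
    {"linear": [0, 0, 0], "yaw": 0},
    {"linear": [0, 0, 0], "yaw": 0},
  ],
)

```text
time_s: 33.78
tool_pos: [0.4469, 0.3285, 0.1967]
tool_rot: [[-0.995, -0.096, 0.002], [-0.096, 0.995, 0.001], [-0.002, 0.001, -1.0]]
contact_force: [-0.4, 0.0, -0.5]
grip_width: 0.751
finger_force: 0.0
```

```bash
python3 - <<'E'
from h import *
from station import ctrl
plan()
c=ctrl.camera("scene");np.savez("/tmp/scene9.npz",**c);red(c)
P=pts(c);a=np.radians(5.55);Rt=np.array([[np.cos(a),-np.sin(a)],[np.sin(a),np.cos(a)]])
L=np.dstack([(P[...,:2]-[.4458,.3355])@Rt,P[...,2]])*1000
m=(c["img"].max(2)<75)&(abs(L[...,0])<100)&(abs(L[...,1])<60)&(L[...,2]>30)&(L[...,2]<60)
q=L[m];print(len(q),np.percentile(q,[2,50,98],axis=0).round(1).tolist())
A=np.c_[q[:,:2],np.ones(len(q))]
t=q[:,2]>38;k=np.linalg.lstsq(A[t],q[t,2],rcond=None)[0];print("top plane",k.round(3))
# bystanders: compare images before/after away from arm
c0=load("scene0");d=cv2.absdiff(c0["img"],c["img"]).max(2)
for nm,(u,v,r) in dict(glass=(231,213,8),bottle=(187,315,18),gauge=(112,327,20),empty=(98,240,25),yellow=(148,198,12),small=(185,220,9),jar=(408,258,14),knife=(452,235,14),box=(432,177,14)).items():
    print(nm,int((d[v-r:v+r,u-r:u+r]>40).sum()),end="; ")
cv2.imwrite("pics/final.png",c["img"])
E
```

```text
t 33.78 tcp [0.4469 0.3285 0.1967] yaz 95.53 F [-0.4  0.  -0.5] w 69.1 ff 0.0
 nose 87 [ 9.7 42.4 30. ] y10/90 [29.7 50.2]
 pin 8 [ 11.2 108.6  40.3] y10/90 [107. 111.]
385 [[-49.5, -36.1, 30.9], [21.3, -14.6, 40.5], [73.4, 14.0, 44.3]]
top plane [2.0000e-03 7.0000e-03 4.1391e+01]
glass 13; bottle 0; gauge 0; empty 0; yellow 417; small 173; jar 0; knife 0; box 0;
```

```bash
python3 - <<'E'
from h import *
for n in("scene0","scene6","scene9"):
    c=load(n);P=pts(c);hs=cv2.cvtColor(c["img"],cv2.COLOR_BGR2HSV)
    y=(hs[...,0]>22)&(hs[...,0]<35)&(hs[...,1]>150)&(abs(P[...,2]-.02)<.03)&(P[...,1]<-.1)&(P[...,0]<.42)
    w=(P[...,2]>.012)&(P[...,2]<.05)&(abs(P[...,0]-.37)<.04)&(abs(P[...,1]+.26)<.045)
    g=(P[...,2]>.012)&(P[...,2]<.06)&(abs(P[...,0]-.4)<.05)&(abs(P[...,1]+.145)<.06)
    print(n,[(int(m.sum()),np.median(P[m],0).round(3).tolist()) for m in(y,w,g) if m.sum()])
E
```

```text
scene0 [(668, [0.256, -0.362, 0.036]), (162, [0.375, -0.262, 0.022]), (300, [0.383, -0.128, 0.039])]
scene6 [(662, [0.257, -0.362, 0.036]), (166, [0.376, -0.262, 0.023]), (297, [0.382, -0.128, 0.04])]
scene9 [(635, [0.261, -0.362, 0.036]), (163, [0.375, -0.263, 0.022]), (355, [0.389, -0.128, 0.037])]
```

```bash
python3 -c "
from station import ctrl
print(ctrl.close_job())"
```

```text
the job is handed in; nothing more can be done
None
```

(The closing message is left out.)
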